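# Start the positioner at its push-button station and hold the jog pad

### The arm

A 6-joint arm with a two-finger parallel gripper is mounted at the origin on the work surface; the furniture and walls round the work are solid. World frame = base frame: x ahead of the robot, y to its left, z up, the work surface at z = 0. Lengths are in m, angles in degrees, forces in N, time in s.
With the tool pointing down it reaches from about 0.4 to 0.825 m from the base axis. Payload 7 kg.
Tool frame: the origin (TCP) lies at the very end of the fingers, on their centre line; the grasp point (between the pads) lies 19 mm behind it (ctrl.grasp_offset is the distance from the TCP to the grasp point, in m); z points along the fingers, y is the line along which they close (so a half turn about z gives the same grasp; the last joint's range is limited). The gripper opens to 88 mm and grips with 3 to 60 N. Pads are 19 mm wide; open, the fingers measure 130 mm over their backs; the gripper's body (78 mm by 193 mm) begins 47 mm behind the grasp point.
Start: joints at [-52.363, 20.546, 0.682, 0, -70.136, -16.507], TCP at [0.243, -0.63, 0.191] pointing down, gripper open.
Joint ranges: [-176.03, 176.03], [-82.01, 121.73], [-58.28, 71.71], [-173.87, 95.51], [-174.79, -0.11], [-173.66, 173.66]. Speed limits (degrees/s): [136.94, 136.94, 172.46, 180, 180, 180].

### API

Orientations are given as [roll, pitch, yaw] about the fixed x, y, z axes, in that order (R = Rz(yaw) Ry(pitch) Rx(roll)).
In Python, from plant import ctrl gives the robot as it stands. The module is installed in compiled form; this text tells all that it offers.
- The arm moves only by the tool jog_arm, never from a script. Its argument "plan" is a list that holds one entry, the list of rows, each a list of 7 numbers: the opening, from 0 (shut) to 1 (fully open), then the shift along the tool's x, y, z in m, then the turn, a rotation vector about the tool's x, y, z in degrees. A call has 1 to 20 rows; each row is the pose to reach, as a shift and turn from the pose commanded when the call began, along the tool's axes at that moment; what a row does not reach only later rows make up. A row lasts 1/8 s, in which the tool goes at most 62.5 mm and 10.7 degrees, less where a joint would pass 70% of its speed; a pose out of reach is approached as far as the arm can. A call with a gripper value outside its range is refused whole. The fingers move at their own pace and stop on an object; the grip force is fixed at half the most. Time passes only in rows, so rows that repeat a pose let the fingers close. It gives the time, the measured TCP pose, the force, the opening and the grip force at its end, in the units of the state.
- ctrl.get_obs(): the state, without advancing time (a new reading comes with each control period).
- ctrl.snapshot(name): name is "scene" or "top"; returns a dict with "image" (384x512x3 uint8, red, green, blue), "vertical_fov" (degrees; the focal length in pixels is half the picture's height over the tangent of half this angle, whatever the lens; pixels are square), "cx", "cy" (the principal point, pixels), "k1" (the pictures are not rectified: a ray, as slopes to the right and down, at radius r is drawn at 1 + k1 r^2 times it, then the intrinsics apply), "R" (3x3) and "t" (3): a world point X has camera coordinates R X + t. Camera axes: x right, y down, z forward; pixel columns grow to the right and rows downward; lengths in m; the calibration is good to about 2 mm. A picture is of the moment at which its call begins. There is no depth.
- ctrl.close_job(): hands the job in; it is judged then, once.
The state is a dict: "clock": time; "joint_pos": joint angles; "qvel": joint speeds; "tau": joint torques, N m; "tool_pos": TCP position; "orientation": TCP orientation; "force": force on the tool from outside, world axes, zero at the start; "moment": the same for the moment, N m; "opening": finger opening in m; "gripper_force": force on a finger pad.
Only numpy, scipy, OpenCV 4.12 (cv2) and the standard library are available. Lean on these libraries where they do the work, as an engineer would, in place of code of your own. Each camera call takes 0.05 s, during which the arm holds its last target. There are 200 camera calls.

### The job

Start the welding positioner at the row of four grey control units by pushing with the fingertips: first push down the raised far end of the rocker so that it tips over, then push the slim round plunger fully in (it stays in), then press the square pad fully down. Finish while still holding the square pad down. Leave the round mushroom head unpressed and the small parts lying around where they are; pick nothing up.

Things in the scene. Friction and masses are not known exactly. Their poses are not given: they have to be found in the camera images.
- station: fixed dark steel plate, 112 (x) x 290 (y) x 6 mm, that carries the four control units in a row along its y, 70 mm apart; origin at the centre of its underside, +x its far side (away from the robot), z up. The row turns at most 0.4 rad from the robot's y. The units' centres lie 15 mm to +x of the plate's middle line.
- rocker_far_end (a point): middle of the top of the rocker's far (station +x) end, 23.5 mm from the pivot, raised at the start (about 63 mm above the table); it sinks about 9 mm as the rocker tips over. The rocker is a black shallow V, 55 mm long (x), 34 mm wide, ribbed near both ends, between two low side rails, on a block like the pad's. Its axes are the rocker's own.
- rocker (a joint): tilt of the rocker, rad: -0.22 far end fully up, +0.22 far end fully down; starts at -0.22 to -0.15. At +0.2 its far half lies level. It stays where it is left and takes 1.5 to 5 N at the far half to tip.
- plunger_top (a point): centre of the flat top of the slim round steel plunger, 24 mm in diameter, about 64 mm above the table at the start, 18 mm above its block and 14 mm above its collar. The block is a grey block 58 x 58 mm in plan and 40 mm high, fixed on the station's plate (its place in the row varies); its axes are parallel to the station's. 
- plunger (a joint): how far the plunger is pushed in, m: 0 out, 0.008 fully in; starts at 0 to 0.001. It slides against about 3 N and stays where it is left; it does not spring back.
- pad_top (a point): centre of the flat top of the square aluminium pad, 42 x 42 mm, 64 mm above the table when up, 18 mm above its block.
- pad (a joint): how far the pad is pressed, m: 0 up, 0.008 fully down. A spring pushes it back: about 2 N at first, 6.6 N at the bottom.
- pad_unit: the block that carries the square pad: grey block 58 x 58 mm in plan and 40 mm high, fixed on the station's plate (its place in the row varies); its axes are parallel to the station's. Origin at the centre of its underside, 6 mm above the table.
- mushroom_top (a point): top of the domed black mushroom head, 40 mm in diameter, 73 mm above the table; not to be pressed. Its block is a grey block 58 x 58 mm in plan and 40 mm high, fixed on the station's plate (its place in the row varies); its axes are parallel to the station's. 
- mushroom (a joint): how far the mushroom head is pressed, m: 0 up, 0.008 down; springs back, 2 N at first.
- nut_1: steel hexagon nut 30 x 34 x 16 mm on the near strip of the plate. Loose bystander, not to be moved. Origin under its middle.
- nut_2: smaller hexagon nut 24 x 27 x 13 mm on the near strip of the plate. Loose bystander, not to be moved. Origin under its middle.
- bent_bracket: bent sheet bracket 40 x 64 x 26 mm on the table on the robot's side of the plate. Loose bystander, not to be moved. Origin under its middle.
- soapstone: soapstone marker 11 x 108 x 12 mm on the table on the robot's side of the plate. Loose bystander, not to be moved. Origin under its middle.
- coupon_03: steel block 42 x 33 x 35 mm on the table behind the plate. Loose bystander, not to be moved. Origin under its middle.
- bolt_1: bolt 27 x 70 x 24 mm lying on the table behind the plate. Loose bystander, not to be moved. Origin under its middle.

How it is judged:
By the outcome, as a careful person would: the job done as asked, in the order asked, and still so for the second after the job is handed in, while the arm keeps its last pose, push and grip.
It also fails if it takes over 35 s, if anything falls off the work surface, if the arm or the gripper's body presses on something with over 40 N, if the wrist force passes 120 N, or if a joint passes its speed limit or range.

## Working session

There is one attempt and no reset: what is moved stays moved. The work goes in short steps, Python scripts to look and compute and a tool call to move; the robot and the scene stay as the last step left them, time stands still between calls to the robot, and variables do not carry over. Pictures are saved under pics/ and viewed, at most 10 in all, crops included, and the job is handed in when it is done.

Besides the shell and the picture viewer there is one more tool, called after "Request:" by a JSON object that holds its "api" and its "payload", one argument or row to a line. jog_arm: Moves the arm, as the interface text tells. Its arguments: {"type":"object","properties":{"plan":{"type":"array","items":{"type":"array","items":{"type":"array","items":{"type":"number"}}}}},"required":["plan"]}

```bash
mkdir -p pics
cat > h.py <<'E'
import numpy as np, cv2, pickle
from plant import ctrl
def snap(n,f):
    s=ctrl.snapshot(n); cv2.imwrite(f"pics/{f}.png",cv2.resize(s["image"][:,:,::-1],(800,600),interpolation=cv2.INTER_CUBIC)); pickle.dump(s,open(f"{f}.pkl","wb")); return s
def load(f): return pickle.load(open(f"{f}.pkl","rb"))
def K(s):
    f=192/np.tan(np.radians(s["vertical_fov"]/2)); return np.array([[f,0,s["cx"]],[0,f,s["cy"]],[0,0,1.]]),np.array([s["k1"],0,0,0.])
def proj(s,X):
    k,d=K(s); return cv2.projectPoints(np.atleast_2d(np.float64(X)),cv2.Rodrigues(np.array(s["R"]))[0],np.float64(s["t"]),k,d)[0][:,0]
def ray(s,uv,z):
    k,d=K(s); p=cv2.undistortPoints(np.float64(uv).reshape(-1,1,2),k,d)[:,0]; R=np.array(s["R"]);c=-R.T@s["t"]
    D=np.c_[p,np.ones(len(p))]@R; return c+D*((np.broadcast_to(z,len(p))-c[2])/D[:,2])[:,None]
E
python3 -c "
from h import *
for n in('scene','top'):
    s=snap(n,n+'0'); print({k:v for k,v in s.items() if k!='image'})
print(ctrl.get_obs())"
```

```text
{'vertical_fov': 43.504640246681575, 'cx': 246.42090481378963, 'cy': 190.07942971384293, 'k1': -0.030021402108755504, 'R': array([[ 0.96612662, -0.25774459, -0.0129257 ],
       [-0.22296602, -0.80844665, -0.5447019 ],
       [ 0.12994423,  0.529133  , -0.83853012]]), 't': array([-0.51082699,  0.20086474,  0.82385589])}
{'vertical_fov': 56.358164253273465, 'cx': 254.06736935448197, 'cy': 189.38230389047732, 'k1': -0.09808936611069326, 'R': array([[ 0.00362797, -0.99998437, -0.00425403],
       [-0.99755209, -0.003322  , -0.0698484 ],
       [ 0.06983317,  0.00449702, -0.99754855]]), 't': array([0.04960768, 0.52409613, 0.86996034])}
{'clock': 0.1, 'joint_pos': array([-5.23605737e+01,  2.05896036e+01,  6.40718846e-01, -1.71805882e-02,
       -7.01367890e+01, -1.65052776e+01]), 'qvel': array([ 0.06494115, -0.03185961,  0.14925598,  0.06468034,  0.03558686,
        0.07681102]), 'tau': array([-1.79516355e-03, -5.84162307e+01,  2.93754351e+01,  7.01538205e+00,
        1.01889332e-02, -7.76388583e-05]), 'tool_pos': array([ 0.24315157, -0.62916958,  0.19020541]), 'orientation': array([ 1.79913268e+02, -8.85620761e-03, -1.58871694e+02]), 'force': array([ 0.3346066 , -0.62731753, -0.96530316]), 'moment': array([-0.0127466 ,  0.02833425, -0.0299194 ]), 'gripper_force': 0.0, 'opening': 0.08764613025552019}
```

View pics/top0.png

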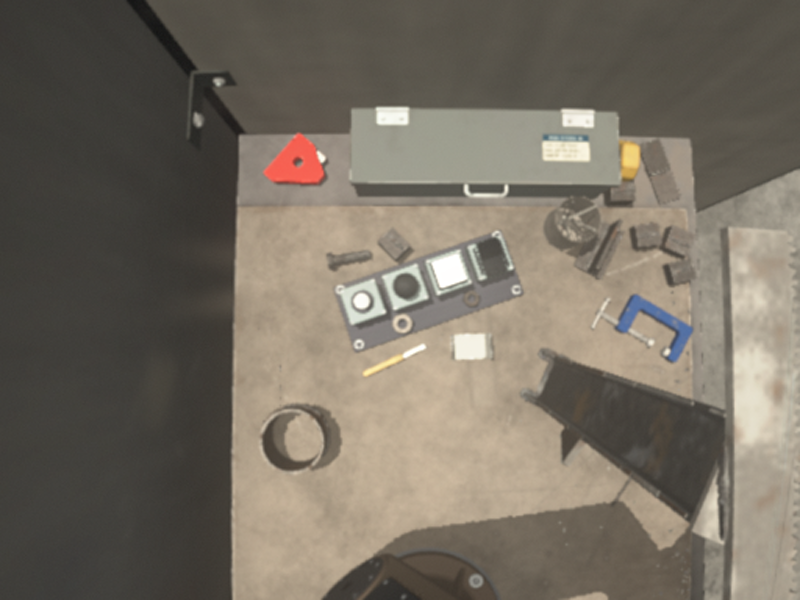

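View pics/scene0.png

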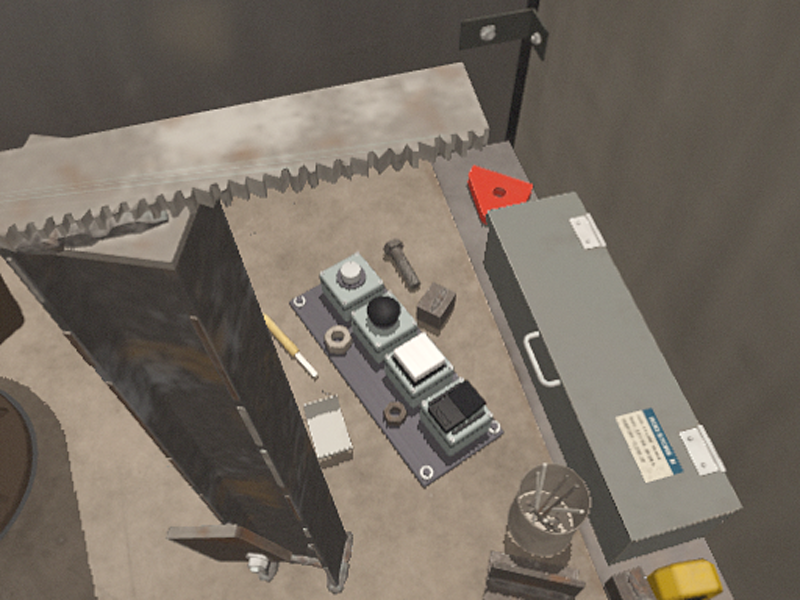

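```bash
python3 -c "
from h import *
a=load('top0')['image'][135:235,200:345,::-1]; b=load('scene0')['image'][150:320,180:330,::-1]
a=cv2.resize(a,None,fx=5.5,fy=5.5,interpolation=cv2.INTER_CUBIC); cv2.imwrite('pics/ct.png',a)
b=cv2.resize(b,None,fx=3.5,fy=3.5,interpolation=cv2.INTER_CUBIC); cv2.imwrite('pics/cs.png',b)"
```

```text
(no output)
```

View pics/ct.png

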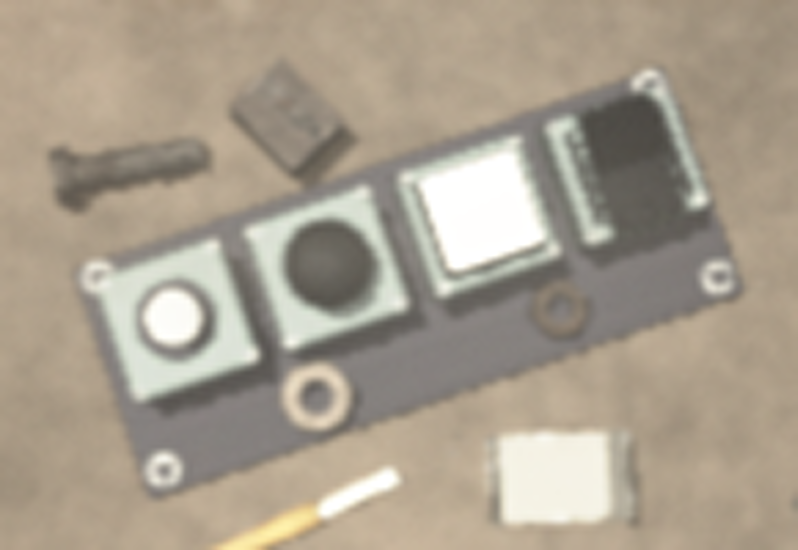

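View pics/cs.png

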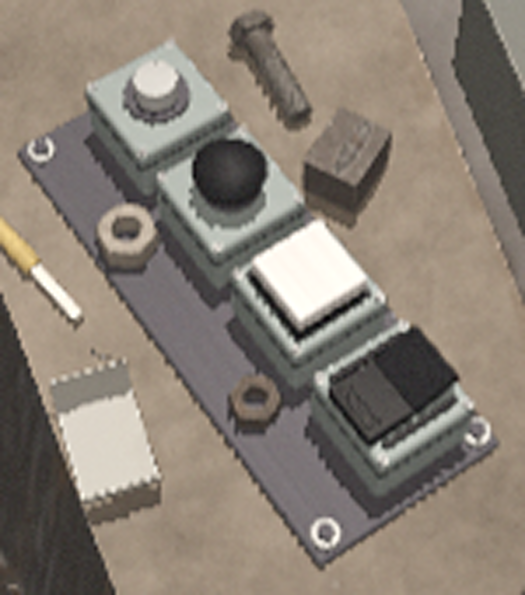

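Top crop: the row from left to right is plunger (172,317), mushroom (330,265), pad centre (486,212) and rocker (about 640,170). The plate corners are at (78,268), (155,497), (745,295) and (655,68). The side view agrees. Next I fit the station pose.

```bash
cat > fit.py <<'E'
from h import *
from scipy.optimize import least_squares
T=load('top0');S=load('scene0')
ct=lambda p:(np.array(p,float)+.5)/5.5-.5+[200,135]
cs=lambda p:(np.array(p,float)+.5)/3.5-.5+[180,150]
P,N,=.105,.145
pad=[[.036,-.014,.064],[.036,-.056,.064],[-.006,-.056,.064],[-.006,-.014,.064]]
mt=[[.056,N,.006],[-.056,N,.006],[-.056,-N,.006],[.056,-N,.006],[.015,P,.064]]+pad
ut=ct([[78,268],[155,497],[745,295],[655,68],[172,317],[417,183],[517,148],[557,245],[453,273]])
ms=[[-.056,N,.006],[-.056,-N,.006],[.056,-N,.006],[.015,P,.064]]+[pad[3],pad[0],pad[1],pad[2]]
us=cs([[20,152],[322,567],[497,443],[157,78],[250,268],[318,222],[370,275],[305,325]])
def W(q,m):
    m=np.array(m);c,s=np.cos(q[2]),np.sin(q[2]); return m@np.array([[c,s,0],[-s,c,0],[0,0,1]])+[q[0],q[1],0]
def res(q,which=3):
    r=[]
    if which&1:r.append(proj(T,W(q,mt))-ut)
    if which&2:r.append(proj(S,W(q,ms))-us)
    return np.concatenate(r).ravel()
if __name__=='__main__':
    for w in(1,2,3):
        q=least_squares(res,[.6,0,.25],args=(w,),loss='soft_l1').x; print(w,q)
    np.save('q.npy',q);print(res(q).reshape(-1,2).round(1))
    print(W(q,[[.0385,-P,.063],[.015,P,.064],[.015,-.035,.064],[.015,.035,.073]]).round(4),np.degrees(q[2]))
    # beam & toolbox: pixels->rays at table
    e=cs([[408,327],[460,372],[330,390],[375,440]])
    print('rocker ends scene',ray(S,e,[.063,.063,.055,.055]).round(3), 'pred', W(q,[[.0425,-P+.017,.063],[.0425,-P-.017,.063],[-.0125,-P+.017,.055],[-.0125,-P-.017,.055]]).round(3))
E
python3 fit.py
```

```text
1 [5.34006425e-01 4.18993565e-04 3.32919946e-01]
2 [5.35550780e-01 9.60444299e-05 3.38571486e-01]
3 [5.34904480e-01 1.84828920e-04 3.36970847e-01]
[[-1.  -0. ]
 [-0.6  0.5]
 [ 0.9 -0.6]
 [ 2.2 -0.8]
 [ 0.7 -0.2]
 [ 0.9 -0.7]
 [-0.6 -0.1]
 [-1.9 -1. ]
 [ 0.3 -0.3]
 [-1.5 -0.4]
 [-0.7  0.6]
 [ 1.3  0.5]
 [-0.5  0.4]
 [-0.  -1.9]
 [ 0.3 -0.7]
 [-0.2  1.5]
 [-1.6 -0.3]]
[[ 0.606  -0.0862  0.063 ]
 [ 0.5143  0.1042  0.064 ]
 [ 0.5606 -0.0279  0.064 ]
 [ 0.5375  0.0382  0.073 ]] 19.307007330917273
rocker ends scene [[ 0.598 -0.07   0.063]
 [ 0.614 -0.099  0.063]
 [ 0.554 -0.088  0.055]
 [ 0.567 -0.118  0.055]] pred [[ 0.604 -0.069  0.063]
 [ 0.615 -0.101  0.063]
 [ 0.552 -0.087  0.055]
 [ 0.563 -0.119  0.055]]
```

```bash
python3 -c "
from h import *
T=load('top0');S=load('scene0');g=512/800
for nm,s in(('T',T),('S',S)): print(nm,'C',-np.array(s['R']).T@s['t'],'nadir px800',(proj(s,[[*(-np.array(s['R']).T@s['t'])[:2],-.5]])/g))
tp={'footA':(545,350),'footB':(525,395),'brk':(563,460)}
F={k:ray(T,[np.array(v)*g],0)[0] for k,v in tp.items()}
for k,X in F.items():
  print(k,X.round(3))
  for z in(0,.1,.2,.3,.4,.5,.6): print('  ',z,(proj(T,[X[0],X[1],z])/g).round(),(proj(S,[X[0],X[1],z])/g).round())
print('S foot',ray(S,np.array([(340,590),(170,530)])*g,0).round(3))
import numpy as np
a=T['image'][215:360,320:480,::-1];cv2.imwrite('pics/post.png',cv2.resize(a,None,fx=4,fy=4,interpolation=cv2.INTER_CUBIC))
"
```

```text
T C [0.46188112 0.04743572 0.90464598] nadir px800 [[399.36717294 335.10134126]]
S C [ 0.43125425 -0.4052038   0.79363659] nadir px800 [[396.4755846  779.21504157]]
footA [ 0.438 -0.189  0.   ]
   0 [[545. 350.]] [[348. 542.]]
   0.1 [[563. 352.]] [[342. 513.]]
   0.2 [[586. 354.]] [[334. 476.]]
   0.3 [[616. 357.]] [[324. 428.]]
   0.4 [[657. 361.]] [[311. 361.]]
   0.5 [[717. 367.]] [[291. 262.]]
   0.6 [[810. 375.]] [[259. 105.]]
footB [ 0.366 -0.155  0.   ]
   0 [[525. 395.]] [[274. 529.]]
   0.1 [[540. 402.]] [[259. 499.]]
   0.2 [[560. 412.]] [[240. 461.]]
   0.3 [[586. 424.]] [[216. 411.]]
   0.4 [[623. 441.]] [[183. 342.]]
   0.5 [[675. 466.]] [[134. 241.]]
   0.6 [[758. 505.]] [[59. 83.]]
brk [ 0.261 -0.217  0.   ]
   0 [[563. 460.]] [[181. 617.]]
   0.1 [[583. 475.]] [[154. 596.]]
   0.2 [[608. 494.]] [[119. 569.]]
   0.3 [[641. 519.]] [[ 71. 532.]]
   0.4 [[686. 553.]] [[  5. 481.]]
   0.5 [[749. 601.]] [[-95. 402.]]
   0.6 [[839. 667.]] [[-260.  271.]]
S foot [[ 0.42  -0.233  0.   ]
 [ 0.26  -0.128  0.   ]]
```

View pics/post.png

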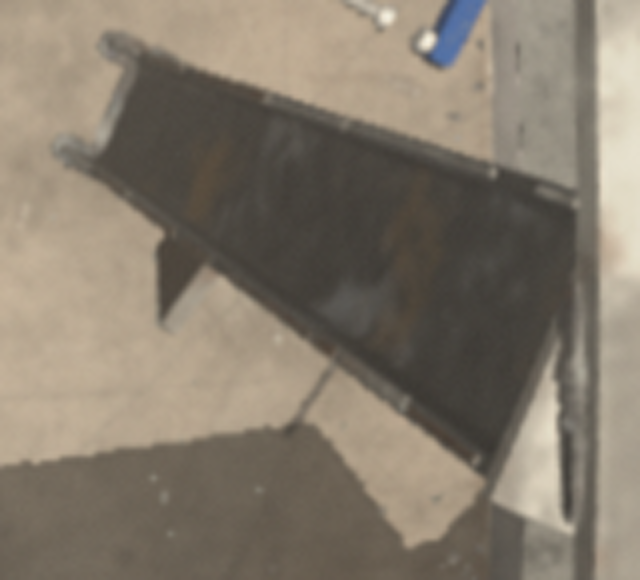

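```bash
cat > tri.py <<'E'
from h import *
T=load('top0');S=load('scene0');g=.64
def tri(a,b):
    A=[];
    for s,p in((T,a),(S,b)):
        k,d=K(s);u=cv2.undistortPoints(np.float64([[np.array(p)*g]]),k,d)[0,0]
        A.append(u);
    Pm=[np.c_[s['R'],s['t']] for s in(T,S)]
    X=cv2.triangulatePoints(Pm[0],Pm[1],A[0],A[1])[:,0];X=X[:3]/X[3]
    return X.round(3),np.round(proj(T,X)/g-a).tolist(),np.round(proj(S,X)/g-b).tolist()
if __name__=='__main__':
  for n,a,b in[('stripP',(725,230),(463,65)),('stripP2',(725,230),(490,130)),('stripM',(785,228),(490,130)),('stripM2',(785,228),(463,65)),
   ('ptA',(725,410),(200,205)),('ptA2',(725,410),(180,265)),('ptB',(690,520),(10,250)),('ptB2',(690,520),(180,265)),('ptC',(720,540),(10,250)),
   ('footA',(545,350),(350,540)),('footA2',(545,350),(340,590)),('footB',(525,395),(340,590)),('footB2',(525,395),(340,540)),
   ('toolbox corner',(350,185),(490,235)),('toolbox corner2',(618,185),(630,545)),('toolbox top far',(350,110),(575,193))]: print(n,*tri(a,b))
E
python3 tri.py
python3 -c "
from h import *
a=load('scene0')['image'][100:384,0:260,::-1];cv2.imwrite('pics/ps.png',cv2.resize(a,None,fx=2.1,fy=2.1,interpolation=cv2.INTER_CUBIC))"
```

```text
stripP [ 0.529 -0.156  0.571] [[0.0, -3.0]] [[-4.0, 1.0]]
stripP2 [ 0.536 -0.172  0.545] [[1.0, -6.0]] [[-8.0, 2.0]]
stripM [ 0.529 -0.197  0.571] [[-0.0, 1.0]] [[1.0, -0.0]]
stripM2 [ 0.523 -0.181  0.593] [[-0.0, 3.0]] [[5.0, -1.0]]
ptA [ 0.408 -0.173  0.535] [[-0.0, 5.0]] [[8.0, -1.0]]
ptA2 [ 0.398 -0.187  0.513] [[-0.0, 14.0]] [[21.0, -4.0]]
ptB [ 0.321 -0.159  0.515] [[0.0, 13.0]] [[20.0, -2.0]]
ptB2 [ 0.357 -0.17   0.506] [[9.0, -41.0]] [[-65.0, -4.0]]
ptC [ 0.32  -0.173  0.532] [[-0.0, 2.0]] [[2.0, -0.0]]
footA [ 0.44  -0.188  0.003] [[0.0, -1.0]] [[-1.0, 0.0]]
footA2 [ 0.427 -0.213 -0.095] [[-0.0, 5.0]] [[8.0, -1.0]]
footB [ 0.384 -0.194 -0.142] [[4.0, -18.0]] [[-29.0, 1.0]]
footB2 [ 0.397 -0.169 -0.025] [[5.0, -21.0]] [[-32.0, 1.0]]
toolbox corner [0.699 0.126 0.039] [[0.0, -1.0]] [[-1.0, 0.0]]
toolbox corner2 [ 0.689 -0.283  0.085] [[0.0, -0.0]] [[-0.0, 0.0]]
toolbox top far [0.802 0.123 0.091] [[0.0, -1.0]] [[-1.0, 0.0]]
```

View pics/ps.png

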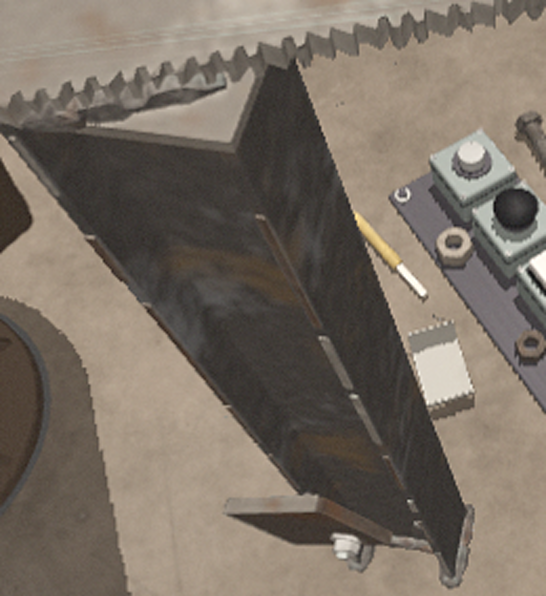

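The top and side views show a 0.57 m post at about x 0.36–0.44, y −0.15 to −0.22, with a plate on top. It stands between the arm and the units. I'll raise the arm, pull it in and shut the fingers, then learn the arm's geometry from the readings.

Request:
{"api": "jog_arm", "payload": {
  "plan": [
    [[0, 0, 0, -0.06, 0, 0, 0], [0, 0, 0.02, -0.12, 0, 0, 0], [0, 0, 0.04, -0.18, 0, 0, 0], [0, 0, 0.06, -0.24, 0, 0, 0], [0, 0, 0.08, -0.3, 0, 0, 0], [0, 0, 0.1, -0.36, 0, 0, 0], [0, 0, 0.12, -0.42, 0, 0, 0], [0, 0, 0.14, -0.48, 0, 0, 0], [0, 0, 0.16, -0.52, 0, 0, 0], [0, 0, 0.16, -0.52, 0, 0, 0]]
  ]
}}

```text
clock: 1.35
tool_pos: [0.1848, -0.4796, 0.7149]
orientation: [-179.5, 0.1, -158.9]
force: [0.4, 0.3, -0.2]
opening: 0.0004
gripper_force: 0.0
```

```bash
python3 -c "
from h import *
np.set_printoptions(precision=4,suppress=True)
o=ctrl.get_obs();print({k:o[k] for k in('clock','joint_pos','tool_pos','orientation','force','opening')})"
```

```text
{'clock': 1.35, 'joint_pos': array([ -46.9764,   16.7226,   66.3713,    0.077 , -139.1433,  -21.8754]), 'tool_pos': array([ 0.1848, -0.4796,  0.7149]), 'orientation': array([-179.5124,    0.142 , -158.9097]), 'force': array([ 0.4149,  0.2823, -0.1931]), 'opening': 0.00044895887882641687}
```

```bash
python3 -c "
from h import *
a=snap('top','t1');b=snap('scene','s1')
cv2.imwrite('pics/both1.png',np.hstack([cv2.resize(s['image'][:,:,::-1],(400,300),interpolation=cv2.INTER_AREA) for s in(a,b)]))"
```

```text
(no output)
```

View pics/both1.png

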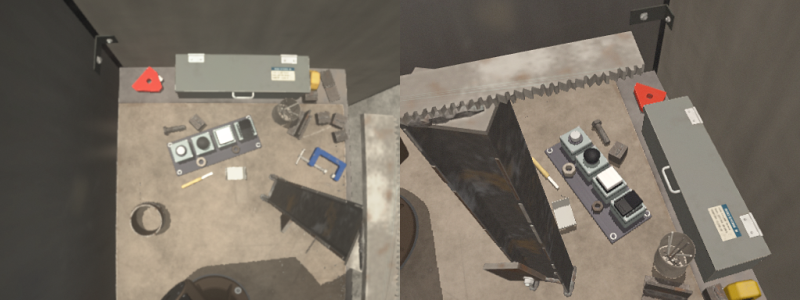

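```bash
python3 -c "
from h import *
a=[cv2.resize(load(f)['image'][304:384,170:370,::-1],None,fx=3.6,fy=3.6,interpolation=cv2.INTER_CUBIC) for f in('top0','t1')]
cv2.imwrite('pics/base.png',np.vstack(a))
T=load('t1')
for z in(0,.2,.4,.6): print(z,ray(T,[[200,383],[240,383],[275,383],[320,383],[240,360]],z).round(3)[:,:2].tolist())
"
```

```text
0 [[0.036, 0.186], [0.037, 0.085], [0.038, -0.003], [0.037, -0.116], [0.096, 0.085]]
0.2 [[0.13, 0.155], [0.131, 0.077], [0.132, 0.008], [0.131, -0.08], [0.177, 0.077]]
0.4 [[0.224, 0.125], [0.225, 0.068], [0.225, 0.019], [0.225, -0.044], [0.258, 0.069]]
0.6 [[0.318, 0.094], [0.319, 0.06], [0.319, 0.031], [0.319, -0.008], [0.339, 0.06]]
```

View pics/base.png

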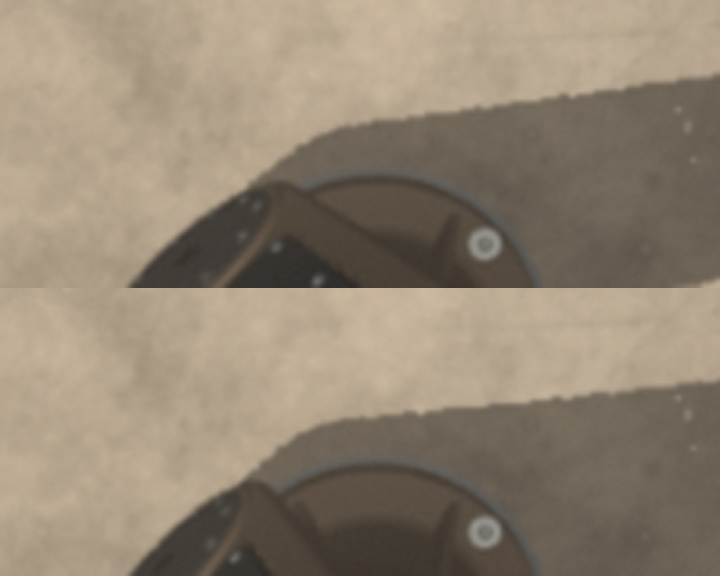

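The base shows a shoulder housing, and the TCP runs about 0.19 m to the right of the arm's plane. I need the arm's kinematics to clear the post, so I'll gather a few varied poses in free air.

Request:
{"api": "jog_arm", "payload": {
  "plan": [
    [[0, 0, 0, 0, 10, 0, 0], [0, 0, 0, 0, 20, 0, 0], [0, 0, 0, 0, 20, 0, 0]]
  ]
}}

```text
clock: 1.82
tool_pos: [0.1824, -0.4778, 0.7097]
orientation: [-159.9, -0.1, -158.8]
force: [0.0, 0.9, 1.1]
opening: 0.0009
gripper_force: 0.0
```

```bash
cat > rec.py <<'E'
from h import *
import json,os
o=ctrl.get_obs(); L=json.load(open('rec.json')) if os.path.exists('rec.json') else [
[[-52.3606,20.5896,.6407,-.0172,-70.1368,-16.5053],[.24315,-.62917,.19021],[179.913,-.0089,-158.8717]],
[[-46.9764,16.7226,66.3713,.077,-139.1433,-21.8754],[.1848,-.4796,.7149],[-179.5124,.142,-158.9097]]]
L.append([list(map(float,o[k])) for k in('joint_pos','tool_pos','orientation')]);json.dump(L,open('rec.json','w'))
print(np.round(o['clock'],2),[np.round(x,3).tolist() for x in L[-1]])
E
python3 rec.py
```

```text
1.82 [[-38.425, -3.696, 31.955, 10.6, -107.855, -25.535], [0.182, -0.478, 0.71], [-159.877, -0.075, -158.813]]
```

Request:
{"api": "jog_arm", "payload": {
  "plan": [
    [[0, 0, 0, 0, 0, 10, 0], [0, 0, 0, 0, 0, 20, 0], [0, 0, 0, 0, 0, 20, -10], [0, 0, 0, 0, 0, 20, -10]]
  ]
}}

```text
clock: 2.33
tool_pos: [0.1861, -0.4801, 0.7093]
orientation: [-160.7, -22.3, -156.1]
force: [-1.2, -0.7, 0.2]
opening: 0.0003
gripper_force: 0.0
```

```bash
python3 rec.py
```

```text
2.33 [[-23.538, -2.63, 20.074, 31.187, -109.61, -27.159], [0.186, -0.48, 0.709], [-160.689, -22.332, -156.052]]
```

Request:
{"api": "jog_arm", "payload": {
  "plan": [
    [[0, 0, -0.05, 0.05, -10, 0, 0], [0, 0, -0.1, 0.1, -20, 0, 0], [0, 0, -0.1, 0.1, -20, 0, 0]]
  ]
}}

```text
clock: 2.7
tool_pos: [0.2177, -0.61, 0.6486]
orientation: [178.9, -22.3, -156.2]
force: [1.7, -0.8, -0.5]
opening: 0.0008
gripper_force: 0.0
```

```bash
python3 rec.py
cat > kin.py <<'E'
from h import *
import json
from scipy.optimize import least_squares
from scipy.spatial.transform import Rotation as Ro
def fk(p,q,full=False):
    a,h,L1,a3,L2,t,d=p; r=np.radians(q)
    R1=Ro.from_euler('z',r[0]); P0=R1.apply([a,-d,h])
    R2=R1*Ro.from_euler('y',r[1]); P1=P0+R2.apply([0,0,L1])
    R3=R2*Ro.from_euler('y',-r[2]); P2=P1+R3.apply([L2,0,a3])
    # j4 roll about forearm x, j5 about y (neg = down), j6 about tool axis x
    R4=R3*Ro.from_euler('x',S4*r[3]); R5=R4*Ro.from_euler('y',-r[4]); R6=R5*Ro.from_euler('x',S6*r[5])
    P3=P2+R5.apply([t,0,0])
    # tool z=x6 ; tool x,y: fixed
    Rt=R6*Ro.from_matrix(M)
    return ([P0,P1,P2,P3] if full else P3),Rt
S4=1;S6=-1;M=np.array([[0,0,1],[-1,0,0],[0,-1,0.]])
if __name__=='__main__':
    L=json.load(open('rec.json'))
    import itertools
    for s4,s6 in itertools.product((1,-1),(1,-1)):
        S4,S6=s4,s6
        f=lambda p:np.concatenate([fk(p,l[0])[0]-l[1] for l in L]+[.001*(p-[0.05,.4,.45,.0,.45,.3,.19])])
        s=least_squares(f,[.05,.4,.45,.0,.45,.3,.19])
        e=[np.degrees((fk(s.x,l[0])[1].inv()*Ro.from_euler('xyz',l[2],degrees=True)).magnitude()).round(1) for l in L]
        print(s4,s6,s.x.round(4),np.abs(s.fun[:-7]).max().round(5),e)
E
python3 kin.py
```

```text
2.7 [[-41.487, 27.269, 56.594, 25.0, -127.369, -11.051], [0.218, -0.61, 0.649], [178.882, -22.269, -156.249]]
1 1 [ 0.0381 -0.0395  0.3463  0.0344  0.4858 -0.0966  0.2453] 0.116 [np.float64(33.0), np.float64(43.9), np.float64(60.8), np.float64(94.0), np.float64(65.7)]
1 -1 [ 0.0381 -0.0395  0.3463  0.0344  0.4858 -0.0966  0.2453] 0.116 [np.float64(0.0), np.float64(0.2), np.float64(21.2), np.float64(62.4), np.float64(50.0)]
-1 1 [-0.0269  0.2102  0.619   0.0222  0.4775  0.4279  0.1791] 0.0496 [np.float64(33.0), np.float64(43.8), np.float64(51.1), np.float64(54.3), np.float64(22.1)]
-1 -1 [-0.0269  0.2102  0.619   0.0222  0.4775  0.4279  0.1791] 0.0496 [np.float64(0.0), np.float64(0.0), np.float64(0.0), np.float64(0.0), np.float64(0.0)]
```

```bash
python3 - <<'E'
s=open('kin.py').read()
s=s.replace("S4=1;S6=-1","S4=-1;S6=-1").replace("a,h,L1,a3,L2,t,d=p;","a,h,L1,a3,L2,t,d,d2,e=p;").replace("R5.apply([t,0,0])","R5.apply([t,-d2,e])")
i=s.index("if __name__")
s=s[:i]+'''if __name__=='__main__':
    L=json.load(open('rec.json'));p0=np.array([.05,.4,.45,.0,.45,.3,.1,.1,0])
    f=lambda p:np.concatenate([fk(p,l[0])[0]-l[1] for l in L]+[.0005*(p-p0)])
    s=least_squares(f,p0);print(s.x.round(4),(s.fun[:-9].reshape(-1,3)*1e3).round(1).tolist());np.save('p.npy',s.x)
    for l in L: print(np.round(fk(s.x,l[0],True)[0],3).tolist())
'''
open('kin.py','w').write(s)
E
python3 kin.py
```

```text
[-0.      0.1988  0.6016  0.      0.4636  0.4136  0.      0.1918  0.    ] [[0.0, 0.0, 0.0], [-0.0, -0.0, 0.0], [0.0, 0.0, 0.0], [-0.0, -0.0, -0.0], [-0.0, 0.0, -0.0]]
[[-0.0, -0.0, 0.199], [0.129, -0.168, 0.762], [0.395, -0.513, 0.604], [0.243, -0.629, 0.19]]
[[-0.0, -0.0, 0.199], [0.118, -0.127, 0.775], [0.323, -0.346, 1.128], [0.185, -0.48, 0.715]]
[[-0.0, -0.0, 0.199], [-0.03, 0.024, 0.799], [0.265, -0.21, 1.069], [0.182, -0.478, 0.71]]
[[-0.0, -0.0, 0.199], [-0.025, 0.011, 0.8], [0.367, -0.16, 0.979], [0.186, -0.48, 0.709]]
[[-0.0, -0.0, 0.199], [0.206, -0.183, 0.734], [0.509, -0.45, 0.961], [0.218, -0.61, 0.649]]
```

The kinematics fit exactly. The 0.19 m offset sits at the wrist, so the forearm stays on the +y side, away from the post. Now I plan the crossing above the post.

```bash
cat > plan.py <<'E'
from kin import *
p=np.load('p.npy')
lo=np.array([-176,-82,-58.2,-173.8,-174.7,-.2]);lo[5]=-173.6;hi=np.array([176,121.7,71.7,95.5,-.2,173.6])
def ik(X,R,q0):
    f=lambda q:np.r_[(fk(p,q)[0]-X)*10,(fk(p,q)[1].inv()*R).as_rotvec()]
    s=least_squares(f,np.clip(q0,lo+.1,hi-.1),bounds=(lo,hi),x_scale=30); return s.x,s.cost
def rows(wps):  # (n rows,pos,yaw) tool down; prints rows in start tool frame
    o=ctrl.get_obs();X0=np.array(o['tool_pos']);R0=Ro.from_euler('xyz',o['orientation'],degrees=True);q=np.array(o['joint_pos'])
    X,R=X0,R0
    for n,P,y in wps:
        Rn=Ro.from_euler('xyz',[180,0,y],degrees=True);dv=(R.inv()*Rn).as_rotvec()
        for i in range(1,n+1):
            Xi=X+(np.array(P)-X)*i/n;Ri=R*Ro.from_rotvec(dv*i/n);qn,c=ik(Xi,Ri,q)
            print([0]+R0.inv().apply(Xi-X0).round(3).tolist()+(R0.inv()*Ri).as_rotvec(degrees=True).round(0).tolist(),'q',qn.round(0).tolist(),'dq',np.abs(qn-q).max().round(0),'wrist',fk(p,qn,True)[0][2].round(2).tolist(),'' if c<1e-5 else 'UNREACHED');q=qn
        X,R=np.array(P),Rn
E
python3 -c "
from plan import *
rows([(3,(.33,-.50,.72),-130),(4,(.46,-.29,.72),-100),(5,(.58,-.04,.72),-70.7),(1,(.58,-.04,.72),-70.7)])"
```

```text
[0, -0.036, 0.019, -0.04, 2.0, -7.0, -9.0] q [-40.0, 30.0, 70.0, 19.0, -135.0, -4.0] dq 14.0 wrist [0.5, -0.42, 1.02] 
[0, -0.073, 0.039, -0.08, 4.0, -14.0, -17.0] q [-37.0, 26.0, 72.0, 13.0, -135.0, -2.0] dq 6.0 wrist [0.47, -0.35, 1.07] UNREACHED
[0, -0.109, 0.058, -0.121, 6.0, -22.0, -26.0] q [-35.0, 22.0, 72.0, 6.0, -133.0, -1.0] dq 7.0 wrist [0.43, -0.3, 1.11] UNREACHED
[0, -0.156, 0.093, -0.139, 8.0, -21.0, -34.0] q [-29.0, 21.0, 72.0, 4.0, -136.0, -0.0] dq 6.0 wrist [0.45, -0.25, 1.12] UNREACHED
[0, -0.203, 0.128, -0.158, 9.0, -21.0, -41.0] q [-23.0, 21.0, 72.0, 3.0, -138.0, 1.0] dq 6.0 wrist [0.46, -0.2, 1.12] UNREACHED
[0, -0.25, 0.164, -0.176, 11.0, -20.0, -48.0] q [-17.0, 20.0, 72.0, 2.0, -139.0, 1.0] dq 6.0 wrist [0.48, -0.14, 1.13] UNREACHED
[0, -0.297, 0.199, -0.195, 12.0, -20.0, -56.0] q [-10.0, 20.0, 72.0, 2.0, -140.0, 2.0] dq 6.0 wrist [0.49, -0.09, 1.13] UNREACHED
[0, -0.336, 0.236, -0.21, 13.0, -19.0, -62.0] q [-5.0, 20.0, 72.0, 2.0, -140.0, 2.0] dq 6.0 wrist [0.49, -0.04, 1.13] UNREACHED
[0, -0.375, 0.272, -0.226, 14.0, -19.0, -67.0] q [1.0, 20.0, 72.0, 2.0, -140.0, 2.0] dq 6.0 wrist [0.49, 0.01, 1.13] UNREACHED
[0, -0.414, 0.308, -0.241, 15.0, -18.0, -73.0] q [7.0, 20.0, 72.0, 3.0, -139.0, 3.0] dq 6.0 wrist [0.49, 0.06, 1.13] UNREACHED
[0, -0.453, 0.345, -0.256, 16.0, -18.0, -79.0] q [13.0, 21.0, 72.0, 4.0, -137.0, 4.0] dq 6.0 wrist [0.49, 0.11, 1.12] UNREACHED
[0, -0.492, 0.381, -0.271, 18.0, -17.0, -85.0] q [18.0, 21.0, 72.0, 5.0, -135.0, 5.0] dq 5.0 wrist [0.49, 0.16, 1.12] UNREACHED
[0, -0.492, 0.381, -0.271, 18.0, -17.0, -85.0] q [18.0, 21.0, 72.0, 5.0, -135.0, 5.0] dq 0.0 wrist [0.49, 0.16, 1.12] UNREACHED
```

```bash
python3 -c "
from plan import *
rows([(3,(.22,-.48,.68),-135),(4,(.38,-.36,.68),-110),(4,(.49,-.19,.68),-90),(4,(.54,-.01,.68),-70.7),(1,(.54,-.01,.68),-70.7)])"
```

```text
[0, -0.013, 0.04, -0.016, 2.0, -7.0, -7.0] q [-41.0, 22.0, 55.0, 17.0, -128.0, -8.0] dq 8.0 wrist [0.46, -0.41, 1.01] 
[0, -0.026, 0.079, -0.032, 3.0, -15.0, -14.0] q [-42.0, 18.0, 56.0, 9.0, -130.0, -4.0] dq 8.0 wrist [0.41, -0.37, 1.06] 
[0, -0.039, 0.119, -0.047, 5.0, -22.0, -21.0] q [-44.0, 14.0, 57.0, 0.0, -132.0, -1.0] dq 9.0 wrist [0.35, -0.34, 1.09] 
[0, -0.084, 0.131, -0.066, 6.0, -22.0, -27.0] q [-38.0, 13.0, 55.0, 0.0, -132.0, -0.0] dq 6.0 wrist [0.38, -0.3, 1.09] 
[0, -0.129, 0.142, -0.084, 8.0, -21.0, -34.0] q [-33.0, 13.0, 54.0, 0.0, -132.0, 0.0] dq 6.0 wrist [0.4, -0.26, 1.09] 
[0, -0.174, 0.154, -0.102, 9.0, -21.0, -40.0] q [-27.0, 13.0, 55.0, -0.0, -132.0, 1.0] dq 5.0 wrist [0.43, -0.22, 1.09] 
[0, -0.219, 0.166, -0.12, 10.0, -21.0, -46.0] q [-22.0, 14.0, 56.0, 0.0, -132.0, 2.0] dq 5.0 wrist [0.45, -0.18, 1.09] 
[0, -0.258, 0.194, -0.136, 11.0, -20.0, -51.0] q [-16.0, 13.0, 54.0, -0.0, -132.0, 1.0] dq 6.0 wrist [0.46, -0.13, 1.09] 
[0, -0.297, 0.222, -0.151, 12.0, -20.0, -56.0] q [-10.0, 13.0, 54.0, 0.0, -132.0, 0.0] dq 6.0 wrist [0.47, -0.09, 1.09] 
[0, -0.336, 0.25, -0.167, 13.0, -20.0, -61.0] q [-5.0, 13.0, 55.0, -0.0, -132.0, -0.0] dq 5.0 wrist [0.48, -0.04, 1.09] 
[0, -0.375, 0.278, -0.182, 14.0, -19.0, -66.0] q [0.0, 14.0, 56.0, -0.0, -132.0, -0.0] dq 5.0 wrist [0.49, 0.0, 1.09] 
[0, -0.403, 0.315, -0.193, 15.0, -19.0, -70.0] q [5.0, 14.0, 56.0, 0.0, -132.0, -1.0] dq 5.0 wrist [0.48, 0.05, 1.09] 
[0, -0.43, 0.351, -0.203, 16.0, -18.0, -75.0] q [10.0, 14.0, 56.0, -0.0, -132.0, -1.0] dq 5.0 wrist [0.48, 0.09, 1.09] 
[0, -0.457, 0.387, -0.214, 17.0, -18.0, -80.0] q [15.0, 15.0, 57.0, -0.0, -132.0, -1.0] dq 5.0 wrist [0.48, 0.13, 1.09] 
[0, -0.485, 0.424, -0.224, 18.0, -17.0, -85.0] q [20.0, 16.0, 59.0, 0.0, -133.0, -0.0] dq 4.0 wrist [0.48, 0.17, 1.09] 
[0, -0.485, 0.424, -0.224, 18.0, -17.0, -85.0] q [20.0, 16.0, 59.0, 0.0, -133.0, -0.0] dq 0.0 wrist [0.48, 0.17, 1.09]
```

Request:
{"api": "jog_arm", "payload": {
  "plan": [
    [[0, -0.013, 0.04, -0.016, 2, -7, -7], [0, -0.026, 0.079, -0.032, 3, -15, -14], [0, -0.039, 0.119, -0.047, 5, -22, -21], [0, -0.084, 0.131, -0.066, 6, -22, -27], [0, -0.129, 0.142, -0.084, 8, -21, -34], [0, -0.174, 0.154, -0.102, 9, -21, -40], [0, -0.219, 0.166, -0.12, 10, -21, -46], [0, -0.258, 0.194, -0.136, 11, -20, -51], [0, -0.297, 0.222, -0.151, 12, -20, -56], [0, -0.336, 0.25, -0.167, 13, -20, -61], [0, -0.375, 0.278, -0.182, 14, -19, -66], [0, -0.403, 0.315, -0.193, 15, -19, -70], [0, -0.43, 0.351, -0.203, 16, -18, -75], [0, -0.457, 0.387, -0.214, 17, -18, -80], [0, -0.485, 0.424, -0.224, 18, -17, -85], [0, -0.485, 0.424, -0.224, 18, -17, -85]]
  ]
}}

```text
clock: 4.7
tool_pos: [0.5366, -0.0017, 0.6803]
orientation: [-179.9, -0.8, -69.9]
force: [0.1, 0.5, 0.2]
opening: 0.0006
gripper_force: 0.0
```

```bash
cat >> fit.py <<'E'
    print('press rocker',W(q,[[.015+.024,-P,.08]]).round(4))
E
python3 fit.py|tail -1; python3 -c "
from plan import *
rows([(9,(.605,-.088,.20),-70.7),(2,(.605,-.088,.10),-70.7),(1,(.605,-.088,.10),-70.7)])"
```

```text
press rocker [[ 0.6064 -0.086   0.08  ]]
[0, 0.011, -0.004, 0.054, -0.0, -0.0, 0.0] q [20.0, 11.0, 44.0, 1.0, -122.0, 0.0] dq 14.0 wrist [0.48, 0.17, 1.04] 
[0, 0.022, -0.007, 0.107, -0.0, -0.0, 0.0] q [19.0, 9.0, 34.0, 1.0, -114.0, 2.0] dq 10.0 wrist [0.49, 0.16, 0.99] 
[0, 0.033, -0.011, 0.161, -0.0, -0.0, 0.0] q [17.0, 8.0, 25.0, 1.0, -107.0, 3.0] dq 8.0 wrist [0.5, 0.16, 0.93] 
[0, 0.044, -0.015, 0.214, -0.0, -0.0, 0.0] q [16.0, 7.0, 18.0, 0.0, -100.0, 4.0] dq 7.0 wrist [0.51, 0.15, 0.88] 
[0, 0.054, -0.019, 0.268, -0.0, -0.0, 0.0] q [15.0, 8.0, 11.0, 0.0, -94.0, 5.0] dq 7.0 wrist [0.52, 0.14, 0.83] 
[0, 0.065, -0.022, 0.321, -0.0, -1.0, 1.0] q [14.0, 8.0, 6.0, 0.0, -87.0, 6.0] dq 6.0 wrist [0.54, 0.13, 0.77] 
[0, 0.076, -0.026, 0.375, -0.0, -1.0, 1.0] q [12.0, 10.0, 1.0, 0.0, -81.0, 7.0] dq 6.0 wrist [0.55, 0.12, 0.72] 
[0, 0.087, -0.03, 0.428, -0.0, -1.0, 1.0] q [11.0, 12.0, -3.0, 0.0, -75.0, 8.0] dq 6.0 wrist [0.56, 0.11, 0.67] 
[0, 0.098, -0.034, 0.482, -0.0, -1.0, 1.0] q [10.0, 14.0, -7.0, -0.0, -69.0, 9.0] dq 6.0 wrist [0.57, 0.1, 0.61] 
[0, 0.097, -0.033, 0.532, -0.0, -1.0, 1.0] q [10.0, 16.0, -11.0, -0.0, -63.0, 9.0] dq 6.0 wrist [0.57, 0.1, 0.56] 
[0, 0.097, -0.033, 0.582, -0.0, -1.0, 1.0] q [10.0, 19.0, -15.0, -0.0, -57.0, 9.0] dq 6.0 wrist [0.57, 0.1, 0.51] 
[0, 0.097, -0.033, 0.582, -0.0, -1.0, 1.0] q [10.0, 19.0, -15.0, -0.0, -57.0, 9.0] dq 0.0 wrist [0.57, 0.1, 0.51]
```

Request:
{"api": "jog_arm", "payload": {
  "plan": [
    [[0, 0.011, -0.004, 0.054, 0, 0, 0], [0, 0.022, -0.007, 0.107, 0, 0, 0], [0, 0.033, -0.011, 0.161, 0, 0, 0], [0, 0.044, -0.015, 0.214, 0, 0, 0], [0, 0.054, -0.019, 0.268, 0, 0, 0], [0, 0.065, -0.022, 0.321, 0, -1, 1], [0, 0.076, -0.026, 0.375, 0, -1, 1], [0, 0.087, -0.03, 0.428, 0, -1, 1], [0, 0.098, -0.034, 0.482, 0, -1, 1], [0, 0.097, -0.033, 0.532, 0, -1, 1], [0, 0.097, -0.033, 0.582, 0, -1, 1], [0, 0.097, -0.033, 0.582, 0, -1, 1], [0, 0.097, -0.033, 0.582, 0, -1, 1]]
  ]
}}

```text
clock: 6.32
tool_pos: [0.6067, -0.0918, 0.1041]
orientation: [-179.6, 0.1, -71.0]
force: [-0.0, -0.9, 0.6]
opening: 0.0009
gripper_force: 0.0
```

```bash
python3 -c "
from plan import *
o=ctrl.get_obs();print(o['tool_pos'],o['orientation'],o['force'])
rows([(1,(.606,-.086,.075),-70.7)])
b=snap('scene','s2')
cv2.imwrite('pics/s2c.png',cv2.resize(b['image'][140:310,200:350,::-1],None,fx=3.5,fy=3.5,interpolation=cv2.INTER_CUBIC))"
```

```text
[ 0.60672285 -0.09179888  0.1041125 ] [-1.79559479e+02  1.03045109e-01 -7.10215660e+01] [-0.02715005 -0.91387754  0.55611693]
[0, -0.006, -0.001, 0.029, -0.0, 0.0, -0.0] q [10.0, 20.0, -16.0, -0.0, -54.0, 9.0] dq 3.0 wrist [0.57, 0.1, 0.49]
```

View pics/s2c.png

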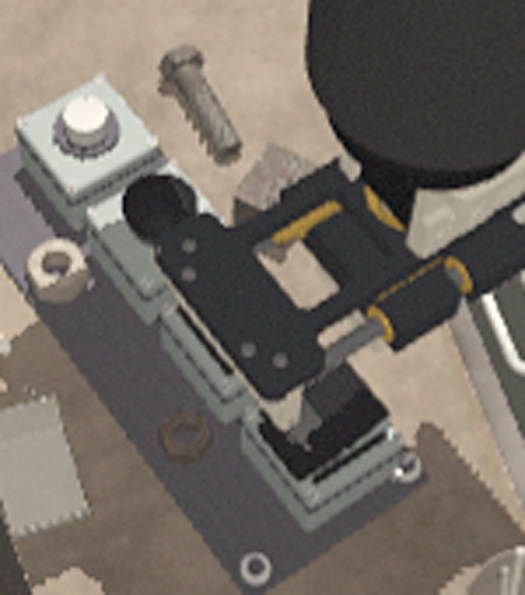

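Request:
{"api": "jog_arm", "payload": {
  "plan": [
    [[0, -0.006, 0, 0, 0, 0, 0], [0, -0.006, -0.001, 0.015, 0, 0, 0], [0, -0.006, -0.001, 0.025, 0, 0, 0], [0, -0.006, -0.001, 0.03, 0, 0, 0], [0, -0.006, -0.001, 0.03, 0, 0, 0]]
  ]
}}

```text
clock: 7.0
tool_pos: [0.6043, -0.0849, 0.0713]
orientation: [-179.8, 0.2, -70.9]
force: [-0.7, -0.0, 0.2]
opening: 0.0003
gripper_force: 0.0
```

```bash
python3 -c "
from plan import *
o=ctrl.get_obs();print(o['tool_pos'],o['orientation'],o['force'],o['moment'])
S=load('s2');print((proj(S,[[.6067,-.0918,.104],[.5915,-.0971,.104]])-[200,140])*3.5)"
```

```text
[ 0.60425865 -0.08494888  0.07127993] [-1.79755014e+02  1.70688010e-01 -7.09073431e+01] [-0.66459682 -0.03506028  0.18511376] [-0.0492896   0.0684455   0.00462615]
[[376.71355188 357.74383559]
 [348.65742409 375.84098303]]
```

Request:
{"api": "jog_arm", "payload": {
  "plan": [
    [[0, 0, 0, 0.004, 0, 0, 0], [0, 0, 0, 0.008, 0, 0, 0], [0, 0, 0, 0.01, 0, 0, 0], [0, 0, 0, 0.012, 0, 0, 0], [0, 0, 0, 0.012, 0, 0, 0]]
  ]
}}

```text
clock: 7.62
tool_pos: [0.6046, -0.0848, 0.0599]
orientation: [-179.7, 0.2, -70.9]
force: [0.4, 0.8, 0.2]
opening: 0.0006
gripper_force: 0.0
```

Request:
{"api": "jog_arm", "payload": {
  "plan": [
    [[0, 0, 0, 0.002, 0, 0, 0], [0, 0, 0, 0.003, 0, 0, 0], [0, 0, 0, 0.004, 0, 0, 0], [0, 0, 0, 0.004, 0, 0, 0]]
  ]
}}

```text
clock: 8.12
tool_pos: [0.6047, -0.0848, 0.056]
orientation: [-179.7, 0.2, -70.9]
force: [-0.3, -0.4, -0.1]
opening: 0.0008
gripper_force: 0.0
```

Request:
{"api": "jog_arm", "payload": {
  "plan": [
    [[0, 0, 0, 0.001, 0, 0, 0], [0, 0, 0, 0.002, 0, 0, 0], [0, 0, 0, 0.003, 0, 0, 0]]
  ]
}}

```text
clock: 8.5
tool_pos: [0.6048, -0.0847, 0.053]
orientation: [-179.7, 0.2, -70.9]
force: [0.8, 0.8, -0.3]
opening: 0.0007
gripper_force: 0.0
```

```bash
python3 -c "
from plan import *
b=snap('scene','s3');t=snap('top','t3')
f=lambda s,a,b,c,d:cv2.resize(s['image'][a:b,c:d,::-1],(400,400),interpolation=cv2.INTER_CUBIC)
cv2.imwrite('pics/c3.png',np.hstack([f(b,190,300,240,350),f(t,140,200,290,350)]))
print((proj(b,[.6046,-.0848,.054])-[240,190])*400/110,(proj(t,[.6046,-.0848,.054])-[290,140])*400/60)"
```

```text
[[226.63325718 226.70993824]] [[138.94485985 100.19753888]]
```

View pics/c3.png

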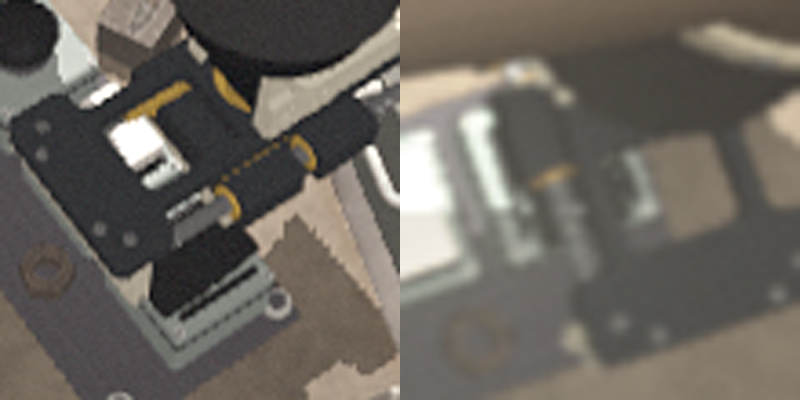

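Request:
{"api": "jog_arm", "payload": {
  "plan": [
    [[0, 0, 0, 0.001, 0, 0, 0], [0, 0, 0, 0.001, 0, 0, 0]]
  ]
}}

```text
clock: 8.85
tool_pos: [0.6047, -0.0848, 0.052]
orientation: [-179.7, 0.2, -70.9]
force: [-0.3, 0.3, 0.7]
opening: 0.0003
gripper_force: 0.0
```

Request:
{"api": "jog_arm", "payload": {
  "plan": [
    [[0, 0, 0, 0.001, 0, 0, 0], [0, 0, 0, 0.001, 0, 0, 0]]
  ]
}}

```text
clock: 9.1
tool_pos: [0.6047, -0.0847, 0.051]
orientation: [-179.7, 0.2, -70.9]
force: [-0.9, 0.1, -0.4]
opening: 0.0007
gripper_force: 0.0
```

Request:
{"api": "jog_arm", "payload": {
  "plan": [
    [[0, 0, 0, 0.001, 0, 0, 0], [0, 0, 0, 0.0015, 0, 0, 0], [0, 0, 0, 0.002, 0, 0, 0]]
  ]
}}

```text
clock: 9.48
tool_pos: [0.6048, -0.0848, 0.049]
orientation: [-179.7, 0.2, -70.9]
force: [-1.0, -0.3, 0.6]
opening: 0.0005
gripper_force: 0.0
```

```bash
python3 -c "
from plan import *
o=ctrl.get_obs();print(o['tool_pos'],o['force'],o['moment'])
a=load('scene0')['image'].mean(2);b=load('s3')['image'].mean(2)
for im in(a,b): print(im[240:278:2,270:316:2].astype(int))"
```

```text
[ 0.60475011 -0.08475675  0.04897908] [-0.98240692 -0.29809737  0.5999359 ] [-0.01209556  0.14265459  0.02740687]
[[149  68  25  81 167 188 160 113  85  87 123 149 154 151 145 148 143 150
  150 147 149 149 145]
 [ 16  50 158 198 177 130  84  84  99  96 121 123 212 202 130 148 146 154
  156 150 145 145 143]
 [ 93 169 189 154  98  82  84 100  99  96 145 191 177 110  46 106 153 151
  149 146 148 145 143]
 [198 170 126  97  83 103 101  94 111 195 170  66  49  44  46  47 142 153
  150 147 147 144 141]
 [143  95  74  92 100  97 100 154 191  96  51  45  48  47  42  44  48 136
  149 146 145 140 140]
 [ 84  85 101  97  93 118 187 171  68  53  46  48  47  46  49  42  40  55
  154 155 147 144 147]
 [105 100  97  93 161 183 100  61  54  47  45  49  50  49  49  48  51  47
   74 157 148 143 148]
 [ 97  92 189 186 156  76  55  55  77  44  51  48  50  51  47  50  46  50
   44  88 153 138 140]
 [156 174 173 105  61  43  73  76  75  75  43  51  45  50  46  52  45  49
   48  48 105 140 142]
 [182 211  60  38  62  76  79  78  75  75  62  48  49  48  47  45  50  48
   42  46  38 149 143]
 [127 186  85  7
[... 2001 characters left out ...]
 77 134 126 122 102]
 [ 40  53  48  40 132 162  32  36  36  37  40  42  40  37  36  38  36  92
  113  42  61 145 115]
 [127  98  96 145 161 157  33  34  38  44  42  36  39  38  40  37 118  80
   30  75 135 137 150]
 [109 145 160 157 159 161  31  38  39  41  38  32  36  40  96  90  47  40
  123 136 134 126  91]
 [ 89 113 152 154 160 165  35  37  35  36  31  37  38  71  82  29  76 138
  134 135 120 100  98]
 [ 82 102 123 157 123 122  33  33  39  40  38  35  86  30  35 120 135 132
  125  97  99 118  76]
 [ 79  79 103 116  88 115  63  38  41  34  76  64  33  77 136 136 136 120
   98 102 119 121 140]
 [ 78  78  81 110 108  88 116  58  32 118  34  32 121 136 137 128  97 103
  119 118 106  92 149]]
```

```bash
python3 -c "
from plan import *
S=load('s3');q=np.load('q.npy')
c,s=np.cos(q[2]),np.sin(q[2])
for z in(.053,.075,.1):
  w=ray(S,[[289,258],[297,254],[304,250.5]],z);d=w-[q[0],q[1],0]
  print(z,w.round(4).tolist(),(np.c_[c*d[:,0]+s*d[:,1],-s*d[:,0]+c*d[:,1]]*1e3).round(1).tolist())
R=Ro.from_euler('xyz',[180,0,-70.9],degrees=True);X=np.array([.6047,-.0848,.053])
for x in(-.0095,.0095): print(proj(S,X+R.apply([[x,-.021,0],[x,.021,0]])).round(1).tolist())
"
```

```text
0.053 [[0.5799, -0.0884, 0.053], [0.5952, -0.0849, 0.053], [0.6087, -0.0818, 0.053]] [[13.2, -98.5], [28.8, -100.2], [42.5, -101.8]]
0.075 [[0.5755, -0.0978, 0.075], [0.5903, -0.0944, 0.075], [0.6034, -0.0915, 0.075]] [[5.9, -105.9], [21.0, -107.6], [34.3, -109.1]]
0.1 [[0.5705, -0.1085, 0.1], [0.5848, -0.1052, 0.1], [0.5974, -0.1024, 0.1]] [[-2.3, -114.3], [12.2, -116.0], [25.1, -117.4]]
[[308.7, 242.1], [289.0, 254.8]]
[[315.6, 250.4], [295.8, 263.3]]
```

```bash
python3 -c "
from plan import *
rows([(2,(.606,-.086,.14),-70.7),(4,(.514,.104,.14),-70.7),(1,(.514,.104,.12),-70.7)])"
```

```text
[0, 0.001, -0.001, -0.046, -0.0, 0.0, -0.0] q [10.0, 19.0, -15.0, -0.0, -56.0, 9.0] dq 6.0 wrist [0.57, 0.1, 0.51] 
[0, 0.001, -0.001, -0.091, -0.0, 0.0, -0.0] q [10.0, 17.0, -12.0, 0.0, -62.0, 9.0] dq 6.0 wrist [0.57, 0.1, 0.55] 
[0, -0.051, 0.005, -0.091, -0.0, 0.0, -0.0] q [15.0, 14.0, -15.0, -0.0, -61.0, 4.0] dq 5.0 wrist [0.53, 0.15, 0.55] 
[0, -0.103, 0.011, -0.091, -0.0, 0.0, -0.0] q [21.0, 12.0, -18.0, -0.0, -60.0, -2.0] dq 6.0 wrist [0.49, 0.19, 0.55] 
[0, -0.156, 0.017, -0.091, -0.0, 0.0, -0.0] q [27.0, 10.0, -21.0, -0.0, -59.0, -8.0] dq 6.0 wrist [0.45, 0.23, 0.55] 
[0, -0.208, 0.024, -0.091, -0.0, 0.0, -0.0] q [33.0, 9.0, -22.0, -0.0, -59.0, -14.0] dq 6.0 wrist [0.41, 0.27, 0.55] 
[0, -0.208, 0.024, -0.071, -0.0, 0.0, -0.0] q [33.0, 10.0, -24.0, -0.0, -56.0, -14.0] dq 3.0 wrist [0.41, 0.27, 0.53]
```

Request:
{"api": "jog_arm", "payload": {
  "plan": [
    [[0, 0, 0, -0.046, 0, 0, 0], [0, 0, 0, -0.09, 0, 0, 0], [0, -0.05, 0.005, -0.1, 0, 0, 0], [0, -0.1, 0.011, -0.1, 0, 0, 0], [0, -0.12, 0.012, -0.1, 0, 0, 0]]
  ]
}}

```text
clock: 10.1
tool_pos: [0.5527, 0.026, 0.1499]
orientation: [-179.6, 0.2, -70.8]
force: [0.3, -0.0, 0.9]
opening: 0.0003
gripper_force: 0.0
```

```bash
python3 -c "
from plan import *
np.set_printoptions(linewidth=200)
o=ctrl.get_obs();print(o['tool_pos'],o['force'])
b=snap('scene','s4')['image'].mean(2);t=snap('top','t4')['image'].mean(2)
print(b[240:278:2,270:316:2].astype(int))
print(load('top0')['image'].mean(2)[148:182:2,298:332:2].astype(int));print(t[148:182:2,298:332:2].astype(int))
"
```

```text
[0.55274538 0.02602917 0.14987784] [ 0.30761034 -0.04958943  0.85175607]
[[161  72  24  76 127 131 175 124  95  96  69  87 166 161 157 155 157 161 162 159 160 161 158]
 [ 21  60 108 122 195 145  89  91 110 110  67 100 223 215 143 160 160 163 164 162 157 159 156]
 [ 94 130 126 171 108  96  92 107 108 101 150 205 190 119  51 116 163 164 160 157 160 158 154]
 [127 127 117 107  92 111 111 108 124 208 184  73  52  55  52  48 154 166 160 160 158 154 153]
 [123 107  81  97 110 108 106 166 204 104  59  49  55  49  55  55  59 147 162 158 159 154 152]
 [ 89  92 110 108 105 129 199 182  74  64  52  54  58  60  54  56  48  60 167 163 159 157 160]
 [113 109 106 100 133 198 111  63  60  57  50  53  55  53  53  53  53  52  84 172 160 155 157]
 [111 105 115 120  97  75  61  63  84  47  54  53  53  50  53  52  54  52  49  97 165 149 150]
 [124 118 106  58  31  53  86  80  80  80  53  58  55  53  53  51  55  53  54  50 114 152 151]
 [120 133  59  37  71  86  86  82  80  86  69  50  51  51  53  52  50  57  53  45  47 160 156]
 [112 121 102  82  83  72  88  88  88  84  88  66  49  55  56  54  55  54  41
[... 2494 characters left out ...]
 72  68  67  67 112 124  72  64  65  71  98 190 152 158 158]
 [ 66  65  67  67  74 120 143  82  67  75  78  82  89 184 165 153 159]
 [ 66  66  66  80 137 149 105  81  82  81  80  81 106 127 196 153 162]
 [ 67  65  86 136 140  97  85  83  84  83  83  81  83 100 186 144 160]
 [ 76 109 149 176 152 111  87  85  83  83  81  83  84 132 219 187 157]
 [135 150 125 128 115  91  85  81  83  81  77  82  77 120 193 138 152]
 [142 121 117  96 127  95 113  80  85  82  82  84  83  89  85  92 138]
 [154 106 101  95 124 124 139  87  80  83  82  87  86  86  94 102 126]
 [157 118  88  88 117 134 123  86  87  85  85  87  97 101 125 129 127]
 [117 143  94  87  81  88  83  85  88  98 100 122 129 129 128 127 125]]
```

The rocker has not moved, so the fingertips did not touch it. Before pushing again I'll locate the real fingertips numerically, from image differences in both cameras.

```bash
python3 -c "
from plan import *
for n,r0,fr in(('s4','scene0',(120,262,210,350)),('t4','top0',(110,230,225,345))):
  s=load(n);a=s['image'].mean(2);X=ctrl.get_obs()['tool_pos']
  print(n,'TCP',proj(s,X).round(1),'+0.066',proj(s,X+[0,0,.066]).round(1))
  R=Ro.from_euler('xyz',[180,0,-70.8],degrees=True)
  print('fingers foot',proj(s,X+R.apply([[x,y,0] for x in(-.0095,.0095) for y in(-.021,.021)])).round(0).tolist(),'body bottom',proj(s,X+R.apply([[x,y,-.066] for x in(-.039,.039) for y in(-.0965,.0965)])).round(0).tolist())
  print('cols',fr[2],'..step2')
  for r in range(fr[0],fr[1],3): print(r,''.join('@%#*+=-:. '[min(9,int(a[r,c]//25))] for c in range(fr[2],fr[3],2)))
"
```

```text
s4 TCP [[255.6 174.7]] +0.066 [[255.8 149.8]]
fingers foot [[263.0, 165.0], [242.0, 177.0], [270.0, 173.0], [248.0, 185.0]] body bottom [[291.0, 107.0], [188.0, 162.0], [322.0, 138.0], [215.0, 198.0]]
cols 210 ..step2
120 --=*%%%%%%%#*#%%%++*@%=--=--==----=*%%%*=====******===--+====+====****
123 *%%%%%%%#++++#%%%%***%====-====-=%%%*+=====+*+**+=+=====*=====+=+=+***
126 %%%%%#*++**%%%%%%%%%%#===-=--=%%%#*#%%#=********==+====+==+===++*-=*++
129 %%%*+++*+%%%%%%%%%%#%#==--=*%%#*#%#%#%%#***===+*=+=+=+=+====+=-=------
132 %*****=-+%%%%%##%#%%%%%+*%%%**%%#%#%%%%%%-=====**=+++++==-------------
135 %%*+-----=%%%%%%%%%#%%%%%*+*%#%%%%%#%#%%%-=--===*=+:------------------
138 %%%=--=----%%%%#%#%%%%#**#%%***%#%#%%%%%#=====--**+*------------------
141 %%%%*-----=*#%%#%%%#**#%#%%%%***%%%%%%%+-===-----***=-----------------
144 %%#%%*--=%%%%%%%%#+*%%#%#%%##%*+%%%%*----===-----***#:----------------
147 %%%#%%%%%%#%%%+%%%%%%%%%%%##%%-*%*=----------=------**----------------
150 %%#%%%%%%%%*=--=%++#%%%#%%%%%%------------==-----=-#**----------------
153 #%%#%#%%%=-----=***=%%%%%%%%*--------------====--=-##
[... 4835 characters left out ...]
.*+: -+***##*===+****#########****++++++++++++=---
200   .::.     +*=++==++*#*+=+**############*++++++++++++++++++-
203      .:=*****=.....+*################**##*+++*++++++++++++++
206  .-+****++===:.++=:+#####################*++*+++++++++++++++
209 ==+*++=======-.-=-+################**##**++++++++*++++++++++
212 ===============:.:+###############***+++++++++++***+++++++++
215 =================--*#**##*####**=----------=+++**+++++++++++
218 =.  =========-::::-+#####***++++=----------=++++++++++++++++
221 - :.====--::::-=++++++==++++++++=----------=++++++++++++++++
224 -===-:::::--++++++=::-=++++++++++=---------==+++++++++++++++
227 -::::::==++++++==::=+++++++++++++=---------==+++++++++++++++
```

The top camera confirms the lateral position. In the scene camera the shut fingertips appear about 25 mm higher than reported. I'll return over the rocker and descend by force.

```bash
python3 -c "
from plan import *
rows([(2,(.606,-.086,.15),-70.7),(2,(.606,-.086,.055),-70.7)])"
```

```text
[0, 0.062, -0.006, -0.0, -0.0, 0.0, -0.0] q [16.0, 13.0, -15.0, -0.0, -61.0, 3.0] dq 7.0 wrist [0.52, 0.15, 0.56] 
[0, 0.123, -0.013, -0.0, -0.0, 0.0, -0.0] q [10.0, 16.0, -11.0, 0.0, -63.0, 9.0] dq 6.0 wrist [0.57, 0.1, 0.56] 
[0, 0.123, -0.013, 0.047, -0.0, 0.0, -0.0] q [10.0, 19.0, -14.0, -0.0, -57.0, 9.0] dq 6.0 wrist [0.57, 0.1, 0.52] 
[0, 0.123, -0.012, 0.095, -0.0, 0.0, -0.0] q [10.0, 21.0, -17.0, -0.0, -51.0, 9.0] dq 6.0 wrist [0.57, 0.1, 0.47]
```

Request:
{"api": "jog_arm", "payload": {
  "plan": [
    [[0, 0.06, -0.006, 0, 0, 0, 0], [0, 0.122, -0.013, 0, 0, 0, 0], [0, 0.122, -0.013, 0.047, 0, 0, 0], [0, 0.122, -0.012, 0.09, 0, 0, 0], [0, 0.122, -0.012, 0.098, 0, 0, 0], [0, 0.122, -0.012, 0.098, 0, 0, 0]]
  ]
}}

```text
clock: 10.95
tool_pos: [0.6059, -0.087, 0.0515]
orientation: [-179.7, 0.1, -70.9]
force: [0.4, -0.6, 0.5]
opening: 0.0007
gripper_force: 0.0
```

Request:
{"api": "jog_arm", "payload": {
  "plan": [
    [[0, 0, 0, 0.002, 0, 0, 0], [0, 0, 0, 0.004, 0, 0, 0]]
  ]
}}

```text
clock: 11.2
tool_pos: [0.6065, -0.0863, 0.0486]
orientation: [-179.5, 0.1, -70.9]
force: [-0.0, -0.0, 0.5]
opening: 0.0005
gripper_force: 0.0
```

Request:
{"api": "jog_arm", "payload": {
  "plan": [
    [[0, 0, 0, 0.002, 0, 0, 0], [0, 0, 0, 0.004, 0, 0, 0]]
  ]
}}

```text
clock: 11.45
tool_pos: [0.6056, -0.0865, 0.0433]
orientation: [-179.6, 0.2, -70.9]
force: [-0.8, 0.1, -0.1]
opening: 0.0006
gripper_force: 0.0
```

Request:
{"api": "jog_arm", "payload": {
  "plan": [
    [[0, 0, 0, 0.002, 0, 0, 0], [0, 0, 0, 0.004, 0, 0, 0]]
  ]
}}

```text
clock: 11.7
tool_pos: [0.6054, -0.0866, 0.0388]
orientation: [-179.7, 0.2, -70.9]
force: [0.7, -0.8, -0.6]
opening: 0.0005
gripper_force: 0.0
```

Request:
{"api": "jog_arm", "payload": {
  "plan": [
    [[0, 0, 0, 0.002, 0, 0, 0], [0, 0, 0, 0.003, 0, 0, 0]]
  ]
}}

```text
clock: 11.95
tool_pos: [0.6054, -0.0866, 0.0358]
orientation: [-179.7, 0.2, -70.9]
force: [-0.4, -0.0, 0.3]
opening: 0.0007
gripper_force: 0.0
```

Request:
{"api": "jog_arm", "payload": {
  "plan": [
    [[0, 0, 0, 0.002, 0, 0, 0], [0, 0, 0, 0.003, 0, 0, 0]]
  ]
}}

```text
clock: 12.2
tool_pos: [0.6054, -0.0866, 0.0329]
orientation: [-179.7, 0.2, -70.9]
force: [0.8, 0.6, 0.2]
opening: 0.0006
gripper_force: 0.0
```

Request:
{"api": "jog_arm", "payload": {
  "plan": [
    [[0, 0, 0, 0.001, 0, 0, 0], [0, 0, 0, 0.002, 0, 0, 0]]
  ]
}}

```text
clock: 12.45
tool_pos: [0.6055, -0.0865, 0.031]
orientation: [-179.7, 0.2, -70.9]
force: [0.4, -0.6, -1.0]
opening: 0.0005
gripper_force: 0.0
```

```bash
python3 -c "
from plan import *
s=snap('scene','s5');a=s['image'].mean(2);X=np.array(ctrl.get_obs()['tool_pos']);print(X,ctrl.get_obs()['force'])
for z in(.031,.055,.08,.1): print(z,proj(s,[X[0],X[1],z]).round(1))
for r in range(222,282,2): print(r,''.join('@%#*+=-:. '[min(9,int(a[r,c]//18))] for c in range(255,325)))
print(a[240:270:2,280:316:2].astype(int))
print(s['image'][246:262:2,284:312:3].tolist())
"
```

```text
[ 0.60541373 -0.08654741  0.03086598] [-0.20857844 -0.2418361   0.19172892]
0.031 [[302.  258.9]]
0.055 [[303.2 252.9]]
0.08 [[304.5 246.3]]
0.1 [[305.6 240.7]]
222                    .%#*#######++-:---#####*#+:-==%%%%%%#...   ....    
224 =*+:           .=####*#####+=----=+########*#+--=-#%%%%=....    ... . 
226 ####*-      .=##########+=----+**##*####*#####*+---=#%#:..      ......
228 ###*####++#####*#####+------*####################*+==**...   ..  .... 
230 *##*##############*=-=-    ######*######**###########*-.......  ..::+%
232 ###*###*#*####**+-:        .*##########*#**##########*:.....  ..:+####
234 #########*###*=.         .:+%#########*#*####*########*=... ::+%######
236 ######**#*#*###-      .-+%%*:  =%#######*#########*#*###*=-+#**#+-==*#
238 #########*#*####*  .+%%%+      .:+#########*##*####*#*#####***#*++==-+
240 #####*#########*###%#+-     .:==-.:######*#*##*#**######++####*#*+===-
242 #*##*##*####**#####*=::::.-====---..=#########*######++##*#*#*####*+=-
244 ##*##*#####**##****#*+--====------: :*######*#####++######*##*###*#*++
246 #*####*###*#**###*#*###*=------:  -
[... 2910 characters left out ...]
47, 47, 48], [36, 38, 38], [148, 138, 124], [75, 73, 78], [147, 120, 64], [43, 41, 47], [53, 53, 55], [53, 53, 53]], [[49, 48, 50], [51, 49, 52], [48, 44, 46], [35, 37, 38], [80, 77, 80], [98, 95, 95], [97, 94, 93], [90, 75, 50], [56, 55, 56], [48, 51, 51]], [[51, 54, 56], [38, 39, 39], [38, 42, 42], [88, 85, 83], [101, 99, 97], [97, 95, 93], [154, 142, 121], [131, 106, 60], [42, 43, 45], [52, 52, 52]], [[47, 48, 48], [36, 32, 39], [91, 87, 88], [98, 95, 93], [99, 98, 96], [53, 53, 52], [137, 130, 116], [40, 41, 47], [44, 46, 46], [150, 132, 117]], [[49, 51, 51], [66, 63, 63], [102, 99, 97], [98, 95, 95], [45, 43, 44], [34, 27, 34], [40, 37, 40], [45, 39, 42], [71, 74, 68], [114, 112, 103]]]
```

Request:
{"api": "jog_arm", "payload": {
  "plan": [
    [[0, 0, 0, 0.002, 0, 0, 0], [0, 0, 0, 0.004, 0, 0, 0]]
  ]
}}

```text
clock: 12.75
tool_pos: [0.6063, -0.0864, 0.0273]
orientation: [-179.6, 0.1, -70.9]
force: [0.9, 2.1, 1.8]
opening: 0.0007
gripper_force: 1.1
```

Run:
```python
from plan import *
s=snap('scene','s6');o=ctrl.get_obs();X6=np.array(o['tool_pos']);print(X6,o['force'],o['moment'])
A=load('s3')['image'];B=s['image'];X3=np.array([.6048,-.0847,.053])
g=lambda i:cv2.cvtColor(i,cv2.COLOR_RGB2GRAY)
m=np.zeros(A.shape[:2],np.uint8);m[100:262,225:345]=255
pts=cv2.goodFeaturesToTrack(g(A),80,.02,5,mask=m)
nx,st,er=cv2.calcOpticalFlowPyrLK(g(A),g(B),pts,None,winSize=(15,15))
bk,st2,_=cv2.calcOpticalFlowPyrLK(g(B),g(A),nx,None,winSize=(15,15))
D=X6-X3;k,d=K(s);R=np.array(s['R']);t=np.array(s['t'])
P1=np.c_[R,t];P2=np.c_[R,t+R@D]
for a,b,c in zip(pts[:,0],nx[:,0],bk[:,0]):
    if np.linalg.norm(a-c)>.2 or np.linalg.norm(b-a)<2: continue
    u=cv2.undistortPoints(np.float64([[a],[b]]),k,d)[:,0]
    Y=cv2.triangulatePoints(P1,P2,u[0],u[1])[:,0];Y=Y[:3]/Y[3]
    Rt=Ro.from_euler('xyz',[180,0,-70.8],degrees=True)
    print(a.round(0),(b-a).round(1),'rel tool mm',(Rt.inv().apply(Y-X3)*1e3).round(0))
```

```text
[ 0.60627935 -0.08641473  0.02714461] [1.38070181 0.12081981 1.39770294] [ 0.14320054 -0.39724448 -0.06843701]
[308. 253.] [-0.   8.1] rel tool mm [ 36.  27. -92.]
[312. 211.] [-0.5 10.4] rel tool mm [  23.   22. -191.]
[301. 251.] [-0.2  8.1] rel tool mm [ 25.  31. -86.]
[299. 210.] [-0.2  9.7] rel tool mm [  -6.   17. -149.]
[308. 220.] [-0.5  9.2] rel tool mm [   5.    7. -127.]
[291. 214.] [-0.1  9.4] rel tool mm [ -13.   26. -136.]
[321. 228.] [-0.6  9.2] rel tool mm [  31.    5. -139.]
[286. 126.] [ 0.2 16.4] rel tool mm [  -8.   53. -353.]
[312. 227.] [-0.6  9.2] rel tool mm [  21.   14. -136.]
[336. 142.] [-2.3 16.5] rel tool mm [  44.   31. -364.]
[299. 131.] [-0.3 16.7] rel tool mm [  11.   52. -364.]
[291. 245.] [3.7 7.9] rel tool mm [  46.   71. -188.]
[276. 256.] [0.4 8.5] rel tool mm [  26.   81. -129.]
[267. 253.] [0.7 8.5] rel tool mm [  12.   86. -121.]
[242. 231.] [1.2 8.6] rel tool mm [-51.  87. -92.]
[305. 248.] [0.  8.5] rel tool mm [  35.   34. -116.]
[340. 145.] [-2.6 15.9] rel tool mm [  42.   22. -352.]
[265. 260.] [1.1 8.7] rel tool mm [  29.  101. -147.]
```

Contact at reported z ≈ 0.027, so the tip is really about 35 mm higher than reported. I'll push on about 9 mm.

Request:
{"api": "jog_arm", "payload": {
  "plan": [
    [[0, 0, 0, 0.001, 0, 0, 0], [0, 0, 0, 0.002, 0, 0, 0]]
  ]
}}

```text
clock: 13.05
tool_pos: [0.6059, -0.0865, 0.0252]
orientation: [-179.6, 0.1, -70.9]
force: [1.4, 0.1, 1.4]
opening: 0.0
gripper_force: 1.0
```

Request:
{"api": "jog_arm", "payload": {
  "plan": [
    [[0, 0, 0, 0.001, 0, 0, 0], [0, 0, 0, 0.002, 0, 0, 0]]
  ]
}}

```text
clock: 13.3
tool_pos: [0.6052, -0.0866, 0.0229]
orientation: [-179.7, 0.2, -70.9]
force: [0.7, 0.2, 1.1]
opening: 0.0001
gripper_force: 0.7
```

Request:
{"api": "jog_arm", "payload": {
  "plan": [
    [[0, 0, 0, 0.001, 0, 0, 0], [0, 0, 0, 0.002, 0, 0, 0]]
  ]
}}

```text
clock: 13.55
tool_pos: [0.6054, -0.0865, 0.0209]
orientation: [-179.7, 0.2, -70.9]
force: [-0.1, 0.1, 0.9]
opening: 0.0004
gripper_force: 0.7
```

Request:
{"api": "jog_arm", "payload": {
  "plan": [
    [[0, 0, 0, 0.001, 0, 0, 0], [0, 0, 0, 0.002, 0, 0, 0]]
  ]
}}

```text
clock: 13.8
tool_pos: [0.6055, -0.0865, 0.0189]
orientation: [-179.7, 0.2, -70.9]
force: [0.3, -0.2, 2.0]
opening: -0.0001
gripper_force: 0.9
```

Request:
{"api": "jog_arm", "payload": {
  "plan": [
    [[0, 0, 0, 0.001, 0, 0, 0], [0, 0, 0, 0.002, 0, 0, 0]]
  ]
}}

```text
clock: 14.05
tool_pos: [0.6058, -0.0865, 0.0181]
orientation: [-179.7, 0.1, -70.9]
force: [-4.4, 3.0, 16.3]
opening: 0.0006
gripper_force: 8.2
```

Run:
```python
from plan import *
np.set_printoptions(linewidth=200)
a=snap('scene','s7')['image'].mean(2);print(ctrl.get_obs()['force'],ctrl.get_obs()['moment'])
for r in range(236,284,2): print(r,''.join('@%#*+=-:. '[min(9,int(a[r,c]//18))] for c in range(255,325)))
```

```text
[-1.90151434  0.37650363 11.76485287] [ 0.65714804  1.26993235 -0.04193028]
236 ###*##**######**+:..  :-+%%**%####*#*#*###*#####*###*=......  .:+#####
238 ########*#*##*- .  .+%%%+     *#############*#####*##*=:.. .:+######**
240 #*###*########*=.+%%#+-::   .::=#############*##########*++#**#+-==*##
242 ##**######*##*###*=-:::::-:===-.:+##################*##########*=+=-=#
244 #####*###**#######+::::-====----:.-###########*##*#####**######*+===--
246 *###*####*#**######*-====------:.  :+#####*##**#####++#####*#####*+==-
248 **###########***#*#*#+=-----:    -+=:*###***#####++#####*#########*#**
250 #######*#####*######*##+---   -+**####*#######++#*##########*#####*+=+
252 #####***#####*######*###+-=*%%#######*#####*==#######*#*###*#*####*===
254 ##**#*####***######*#############*#####*:.-+==-=##*#####*##*####*+====
256 -#####**##*##*#########################%*:=+===-:*###########*+=======
258 ++*####**####***#####*#####**######%#%#++======+=-##*#####*+==========
260 +++-####*#*###*#*##*##*#*#*#####%%%#++=======-.-==*#####+==-..========
262 **+++###***#***#####*############+========+##++%%####+=:::..:=========
264 ++++++-*##*===+######*###*#*####+=====:*#%##%#%%%#+=+#%*:.:--=========
266 ++++**++###*+**#*##+=++##***#*##+==+*#%#%#%%%%#*++#%#+-::::.-=========
268 ++**+++++-*#*#####**+=*###*##*##+*#%%%%##%#+*=+#%#+-::::::-=*+========
270 ++*++++++++###*#*########*######%%%%##%%+-=+#%%+-::::::-======-:-=====
272 ++++++++++++-*#########*####+*%%#%%*+---*%%%+-::::::-====--++++- -====
274 ++++++++++++++####**####=:.:::+*--::-*%%#*-::::::-====----::++-..=+===
276 +++++++++++++++=+####*-. .:-::::::+%%#+-::::::-====----==+:.   :=+++==
278 ++++++++++++++++=::.:.....=*--::::-=-::::::-====----==+++++++++++++===
280 ++++++++++++++++*+:.......=-==-::.:::::--====----==++++++++++++=======
282 +++++++++++++++++++=:..::-=--++=--:.:-====-----=+++++++++++++=========
```

The rocker hit its stop at 16 N after 9 mm of travel, so it is tipped. For the plunger I'll lean the tool 15° to keep the wrist clear of the +y wall.

```bash
cat >> plan.py <<'E'
BZ=.036
def rows2(wps,q6=None):  # (n, tip pos (true z), yaw, tilt deg about station x)
    th=np.load('q.npy')[2];o=ctrl.get_obs();X0=np.array(o['tool_pos']);R0=Ro.from_euler('xyz',o['orientation'],degrees=True);q=np.array(o['joint_pos'])
    T0=X0-BZ*R0.apply([0,0,1]);X,R=T0,R0
    for n,P,y,tl in wps:
        Rn=Ro.from_rotvec(np.radians(tl)*np.array([np.cos(th),np.sin(th),0]))*Ro.from_euler('xyz',[180,0,y],degrees=True);dv=(R.inv()*Rn).as_rotvec()
        for i in range(1,n+1):
            Ti=X+(np.array(P)-X)*i/n;Ri=R*Ro.from_rotvec(dv*i/n);Xi=Ti+BZ*Ri.apply([0,0,1]);qn,c=ik(Xi,Ri,q)
            print([0]+R0.inv().apply(Xi-X0).round(4).tolist()+(R0.inv()*Ri).as_rotvec(degrees=True).round(1).tolist(),'q',qn.round(0).tolist(),'dq',np.abs(qn-q).max().round(0),'wrist',fk(p,qn,True)[0][2].round(2).tolist(),'' if c<1e-5 else 'UNREACHED');q=qn
        X,R=np.array(P),Rn
E
python3 -c "
from plan import *
from fit import W
q=np.load('q.npy');P=W(q,[[.015,.111,.12]])[0];print(P)
rows2([(2,(.606,-.0865,.12),-70.7,0),(5,P,-70.7,15),(1,[P[0],P[1],.08],-70.7,15)])"
```

```text
[0.51236098 0.10990169 0.12      ]
[0, -0.0, -0.0003, -0.0329, -0.2, 0.1, -0.1] q [10.0, 22.0, -18.0, -0.0, -51.0, 9.0] dq 4.0 wrist [0.57, 0.1, 0.47] 
[0, -0.0001, -0.0006, -0.0657, -0.4, 0.1, -0.2] q [10.0, 20.0, -16.0, 0.0, -55.0, 9.0] dq 4.0 wrist [0.57, 0.1, 0.5] 
[0, -0.0452, 0.0042, -0.0657, -0.4, -2.9, -0.2] q [12.0, 18.0, -16.0, -4.0, -56.0, 9.0] dq 4.0 wrist [0.56, 0.12, 0.51] 
[0, -0.0903, 0.0091, -0.0658, -0.4, -5.9, -0.2] q [15.0, 17.0, -16.0, -7.0, -57.0, 9.0] dq 4.0 wrist [0.55, 0.14, 0.52] 
[0, -0.1355, 0.0139, -0.066, -0.4, -8.9, -0.1] q [17.0, 16.0, -17.0, -11.0, -58.0, 8.0] dq 4.0 wrist [0.53, 0.16, 0.52] 
[0, -0.1806, 0.0187, -0.0662, -0.4, -11.9, -0.1] q [19.0, 15.0, -17.0, -14.0, -58.0, 8.0] dq 4.0 wrist [0.52, 0.18, 0.53] 
[0, -0.2256, 0.0236, -0.0666, -0.4, -14.9, -0.1] q [21.0, 15.0, -18.0, -18.0, -58.0, 7.0] dq 4.0 wrist [0.51, 0.2, 0.53] 
[0, -0.2256, 0.0238, -0.0266, -0.4, -14.9, -0.1] q [21.0, 17.0, -20.0, -19.0, -54.0, 9.0] dq 5.0 wrist [0.51, 0.2, 0.49]
```

Request:
{"api": "jog_arm", "payload": {
  "plan": [
    [[0, 0, 0, -0.033, 0, 0, 0], [0, 0, 0, -0.066, 0, 0, 0], [0, -0.045, 0.004, -0.068, 0, -3, 0], [0, -0.09, 0.009, -0.068, 0, -6, 0], [0, -0.135, 0.014, -0.068, 0, -9, 0], [0, -0.18, 0.019, -0.068, 0, -12, 0], [0, -0.225, 0.024, -0.067, 0, -15, 0], [0, -0.225, 0.024, -0.067, 0, -15, 0]]
  ]
}}

```text
clock: 15.1
tool_pos: [0.5074, 0.1193, 0.0842]
orientation: [-179.7, 15.2, -70.8]
force: [0.2, 0.4, 1.7]
opening: 0.0001
gripper_force: 0.0
```

Run:
```python
from plan import *
from fit import W
q=np.load('q.npy');P=W(q,[[.015,.111,.12]])[0]
o=ctrl.get_obs();R=Ro.from_euler('xyz',o['orientation'],degrees=True);X=o['tool_pos'];tip=X-BZ*R.apply([0,0,1]);print(o['clock'],'tip',tip,'want',P,R.apply([0,0,1]),'down in tool',R.inv().apply([0,0,-1]))
rows2([(1,[P[0],P[1],.078],-70.7,15)])
a=snap('scene','s8');
e=R.apply([[.0095,y,-BZ] for y in(-.02,.02)]+[[-.0095,y,-BZ] for y in(-.02,.02)])+X;print('tip corners px',proj(a,e).round(0).tolist(),e[:,2].round(3))
a=a['image'].mean(2);b=load('scene0')['image'].mean(2)
print('rocker now, was');
for r in range(236,284,3): print(''.join('@%#*+=-:. '[min(9,int(a[r,c]//18))] for c in range(265,320)),''.join('@%#*+=-:. '[min(9,int(b[r,c]//18))] for c in range(265,320)))
print('plunger');
for r in range(120,205,3): print(r,''.join('@%#*+=-:. '[min(9,int(a[r,c]//25))] for c in range(190,290)))
```

```text
15.1 tip [0.51040222 0.1102904  0.11897218] want [0.51236098 0.10990169 0.12      ] [-0.08231703  0.24973996 -0.96480768] down in tool [0.26291979 0.00439634 0.96480768]
[0, 0.0119, -0.0014, 0.0393, -0.3, 0.2, -0.1] q [21.0, 18.0, -20.0, -19.0, -54.0, 9.0] dq 4.0 wrist [0.51, 0.2, 0.49] 
tip corners px [[232.0, 151.0], [213.0, 162.0], [226.0, 143.0], [207.0, 153.0]] [0.117 0.116 0.122 0.121]
rocker now, was
           .:=+%%#-   .  :    .........  ..............           ..-=*@%#-   :. -.....:.:...:.......:....:....
      .::+%%#=      :-===-:     ..... . .... ........ .       .:-*%%#=     .:=+++=-.....................:::....
  ::+@%*=      :-====---=:::    ......     ............ ..::*@%#=.    .:=++++====---.   :::..............:..:::
%%#*-     .:==*=-----==     -+:  =*=.    .............. %%##=     :-=+*+=======.   .=**####*:...........:::::.:
     .:-=+==----==:    =+**#*-++#*+*+=.  .............. .    :-=+++=======-.   =*#*###########+:.......:::.....
 :-====--====-.    -++#+++++++++++++++++=.   ........ .  :=++++======-:   .=**%%################*:.............
+=-----=-     -**
[... 3455 characters left out ...]
=+=====+++++=-::-=++*#**++##==-----------=***+==-----====+============
189 **#+*###+=+++++##***++*#*++++++==+===+===+++**#**+****#****+++=-----------------==+++==========-====
192 ###*-+####+=+=+*####**+++**+===+=+=++++**#*++++#@%%%%%%%%%%%%%%#+-------------==========+=-=+======#
195 ---=+*#####++=++=######**++**+=+++****+++++++#%%%%%%%%%%%%%%%%%%%%+=--------=***+=========+======###
198 #############*===+=+#####*+++*#**+++++++++=++@@%%%%%%%%%%%%%%%%%#%*====-----=####**===+========####*
201 *##**##########+==+===#####**++++++===++++==+#%%%%%%%%%%%%%%%%%%%#+++++++=--+##########*+====####*+-
204 ++*###**#########=+###*######**+++#*+++++++++++%%%%%%%%%%%%%%%%%#++-......:-+*#################*+=--
```

The rocker's shading has swapped, so it is tipped over. Now I descend on the plunger.

Request:
{"api": "jog_arm", "payload": {
  "plan": [
    [[0, 0.006, -0.001, 0.02, 0, 0, 0], [0, 0.012, -0.001, 0.036, 0, 0, 0], [0, 0.0125, -0.001, 0.041, 0, 0, 0], [0, 0.0135, -0.001, 0.045, 0, 0, 0]]
  ]
}}

```text
clock: 15.65
tool_pos: [0.5108, 0.1169, 0.0373]
orientation: [-179.7, 15.1, -70.8]
force: [0.9, 0.8, -0.4]
opening: 0.0002
gripper_force: 0.0
```

Request:
{"api": "jog_arm", "payload": {
  "plan": [
    [[0, 0.0005, 0, 0.002, 0, 0, 0], [0, 0.001, 0, 0.004, 0, 0, 0]]
  ]
}}

```text
clock: 15.9
tool_pos: [0.5109, 0.1174, 0.0337]
orientation: [-179.6, 15.2, -70.8]
force: [0.0, 1.3, -0.2]
opening: 0.0006
gripper_force: 0.0
```

Request:
{"api": "jog_arm", "payload": {
  "plan": [
    [[0, 0.0005, 0, 0.002, 0, 0, 0], [0, 0.001, 0, 0.004, 0, 0, 0]]
  ]
}}

```text
clock: 16.15
tool_pos: [0.5108, 0.1175, 0.0297]
orientation: [-179.6, 15.2, -70.8]
force: [-0.1, -0.2, 1.9]
opening: 0.0007
gripper_force: 1.4
```

Request:
{"api": "jog_arm", "payload": {
  "plan": [
    [[0, 0.0005, 0, 0.002, 0, 0, 0], [0, 0.001, 0, 0.004, 0, 0, 0]]
  ]
}}

```text
clock: 16.4
tool_pos: [0.5108, 0.1175, 0.0252]
orientation: [-179.6, 15.2, -70.8]
force: [0.5, -0.9, 2.8]
opening: -0.0001
gripper_force: 1.4
```

Request:
{"api": "jog_arm", "payload": {
  "plan": [
    [[0, 0.0003, 0, 0.001, 0, 0, 0], [0, 0.0005, 0, 0.002, 0, 0, 0]]
  ]
}}

```text
clock: 16.65
tool_pos: [0.5109, 0.1175, 0.0236]
orientation: [-179.6, 15.1, -70.8]
force: [-1.7, -2.0, 13.2]
opening: 0.0003
gripper_force: 6.2
```

Request:
{"api": "jog_arm", "payload": {
  "plan": [
    [[0, 0.0003, 0, 0.001, 0, 0, 0], [0, 0.0005, 0, 0.002, 0, 0, 0]]
  ]
}}

```text
clock: 16.9
tool_pos: [0.5111, 0.1175, 0.0232]
orientation: [-179.6, 15.2, -70.7]
force: [-6.3, -3.2, 28.1]
opening: 0.0006
gripper_force: 14.0
```

The plunger is at its stop (28 N). Next is the pad.

```bash
python3 -c "
from plan import *
o=ctrl.get_obs();print(o['clock'])
X=np.array(o['tool_pos']);R=Ro.from_euler('xyz',o['orientation'],degrees=True);t=X-BZ*R.apply([0,0,1])
rows2([(2,(t[0],t[1],.125),-70.7,15),(4,(.5606,-.0279,.125),-70.7,0),(1,(.5606,-.0279,.085),-70.7,0)])"
```

```text
16.9
[0, -0.0087, -0.0001, -0.0324, -0.2, 0.1, -0.0] q [21.0, 17.0, -19.0, -18.0, -55.0, 9.0] dq 4.0 wrist [0.51, 0.2, 0.51] 
[0, -0.0174, -0.0002, -0.0648, -0.4, 0.2, -0.0] q [21.0, 14.0, -17.0, -18.0, -59.0, 7.0] dq 4.0 wrist [0.51, 0.2, 0.54] 
[0, 0.0197, -0.0, -0.0743, -0.4, 3.9, -0.0] q [20.0, 14.0, -18.0, -13.0, -58.0, 6.0] dq 4.0 wrist [0.51, 0.19, 0.53] 
[0, 0.0568, 0.0002, -0.0839, -0.4, 7.7, -0.0] q [19.0, 15.0, -19.0, -9.0, -57.0, 5.0] dq 4.0 wrist [0.51, 0.18, 0.52] 
[0, 0.094, 0.0003, -0.0937, -0.4, 11.4, -0.1] q [18.0, 15.0, -20.0, -5.0, -55.0, 4.0] dq 4.0 wrist [0.51, 0.17, 0.51] 
[0, 0.131, 0.0005, -0.1037, -0.4, 15.1, -0.1] q [17.0, 15.0, -22.0, -0.0, -53.0, 2.0] dq 5.0 wrist [0.5, 0.16, 0.5] 
[0, 0.1415, 0.0008, -0.0651, -0.4, 15.1, -0.1] q [17.0, 18.0, -24.0, -0.0, -48.0, 2.0] dq 5.0 wrist [0.5, 0.16, 0.46]
```

Request:
{"api": "jog_arm", "payload": {
  "plan": [
    [[0, -0.009, 0, -0.032, 0, 0, 0], [0, -0.0175, 0, -0.065, 0, 0, 0], [0, 0.02, 0, -0.075, 0, 4, 0], [0, 0.057, 0, -0.084, 0, 8, 0], [0, 0.094, 0, -0.094, 0, 11.5, 0], [0, 0.131, 0, -0.104, 0, 15, 0], [0, 0.131, 0, -0.104, 0, 15, 0], [0, 0.141, 0.001, -0.066, 0, 15, 0], [0, 0.141, 0.001, -0.066, 0, 15, 0]]
  ]
}}

```text
clock: 18.02
tool_pos: [0.5569, -0.0277, 0.0455]
orientation: [-180.0, 0.3, -70.9]
force: [-0.4, -0.2, 1.0]
opening: 0.0008
gripper_force: 0.0
```

Run:
```python
from plan import *
o=ctrl.get_obs();print(o['clock'],o['tool_pos'],o['orientation'],o['force'])
rows2([(1,(.5606,-.0279,.072),-70.7,0)])
s=snap('scene','s9');a=s['image'].mean(2);b=load('scene0')['image'].mean(2)
print(proj(s,[[.5143,.1042,.064],[.5143,.1042,.056]]))
for r in range(160,190,2): print(''.join('@%#*+=-:. '[min(9,int(a[r,c]//25))] for c in range(200,250)),''.join('@%#*+=-:. '[min(9,int(b[r,c]//25))] for c in range(200,250)))
```

```text
18.025 [ 0.55693354 -0.02773265  0.04548739] [-179.99921049    0.25631236  -70.94997361] [-0.35341541 -0.24653866  0.97318496]
[0, 0.0014, -0.0034, 0.0095, -0.0, 0.3, -0.2] q [17.0, 19.0, -25.0, -0.0, -46.0, 2.0] dq 1.0 wrist [0.5, 0.16, 0.45] 
[[223.96840368 172.332121  ]
 [224.19105466 174.79693294]]
-----------------------------:-------+%%%%#%%%#%%# ===================-========--================#*##
---------------------------..:--------#%#%%%#%#%#% ==========================-:::-===============*###
-----------------------::..::..:-------*%%#%##%### ======================---::::::-========--===+****
-=-----------------::...........:-------*%%#%##### ===================--::::::::::::-===========+****
----------------::....::::::.......:-----=#%%#%##% ================-::::...:...:::::::-==============
------------:::...::-:.....:-=-:....:------*%%%%## ============--:::::...........-:::::-=============
---------:......:==.          =+-:....-=----=%%##% ========--::::::-=........... .+=:::::============
-----.:........:==:            +=-......:----=@%%# =====:::::::::::++-......... .+++=::::::-=========
----=::........=+==           -+==:......:----=#@% ====+-:::::::::+++*+:... ...-+++++-::::::-========
----=*=::......-==*=.       .=+==+:........-----=% ====+*+-:::::::=++*+++++++++++*+++-::::::::--=====
-----+#+-:.....+*+==*+==-===++==*+...........----= =====*#*=-:::::+*++#*++===+++#++*+::::::::.:.=====
--===++*+=-......*++====*+===+**-........::-++++*# ====++***+-::::::******##***++**-:::::::::-=**====
=+====++*#*-:.....---***+***--........:--+*#%%%%%% ++++++***#*=-:::::--=******#=-::::::::--=+*****===
==+===++++**+-.........-..........::-=+##%##%%%##% +++++++*****+-:::::::::-:::::::::::-=+*+*#**+*++-:
=====+#*++++#*=:...............:--++#%%%####%%%%%% +++++*#*****#*=-:::::::::::::::--=+***#*++**+=-::.
```

The plunger is visibly in. Now I press the pad.

Request:
{"api": "jog_arm", "payload": {
  "plan": [
    [[0, 0.001, -0.003, 0.006, 0, 0, 0], [0, 0.001, -0.003, 0.012, 0, 0, 0], [0, 0.001, -0.003, 0.016, 0, 0, 0], [0, 0.001, -0.003, 0.019, 0, 0, 0], [0, 0.001, -0.003, 0.021, 0, 0, 0]]
  ]
}}

```text
clock: 18.7
tool_pos: [0.5629, -0.0277, 0.027]
orientation: [-179.7, 0.2, -70.9]
force: [-1.4, 0.3, 3.6]
opening: 0.0006
gripper_force: 1.3
```

Request:
{"api": "jog_arm", "payload": {
  "plan": [
    [[0, 0, 0, 0.001, 0, 0, 0], [0, 0, 0, 0.002, 0, 0, 0], [0, 0, 0, 0.002, 0, 0, 0]]
  ]
}}

```text
clock: 19.08
tool_pos: [0.5629, -0.0277, 0.025]
orientation: [-179.7, 0.2, -70.9]
force: [-2.9, 0.5, 3.5]
opening: 0.0003
gripper_force: 1.8
```

Request:
{"api": "jog_arm", "payload": {
  "plan": [
    [[0, 0, 0, 0.001, 0, 0, 0], [0, 0, 0, 0.002, 0, 0, 0], [0, 0, 0, 0.002, 0, 0, 0]]
  ]
}}

```text
clock: 19.45
tool_pos: [0.5629, -0.0276, 0.0229]
orientation: [-179.7, 0.2, -70.9]
force: [-1.1, -0.1, 5.2]
opening: 0.0009
gripper_force: 2.5
```

Request:
{"api": "jog_arm", "payload": {
  "plan": [
    [[0, 0, 0, 0.001, 0, 0, 0], [0, 0, 0, 0.002, 0, 0, 0], [0, 0, 0, 0.002, 0, 0, 0]]
  ]
}}

```text
clock: 19.82
tool_pos: [0.5629, -0.0277, 0.021]
orientation: [-179.7, 0.2, -70.9]
force: [-3.3, 0.3, 6.2]
opening: 0.0006
gripper_force: 3.0
```

Request:
{"api": "jog_arm", "payload": {
  "plan": [
    [[0, 0, 0, 0.001, 0, 0, 0], [0, 0, 0, 0.0015, 0, 0, 0], [0, 0, 0, 0.0015, 0, 0, 0]]
  ]
}}

```text
clock: 20.2
tool_pos: [0.563, -0.0277, 0.0206]
orientation: [-179.7, 0.1, -70.9]
force: [-6.4, 1.5, 15.5]
opening: 0.0006
gripper_force: 8.0
```

The pad is on its stop at 15.5 N, well above the 6.6 N spring force. Handing in.

```bash
python3 -c "
from plant import ctrl
o=ctrl.get_obs();print(o['force'],o['tool_pos']);print(ctrl.close_job())"
```

```text
[-6.40024424  1.5460267  15.49408749] [ 0.5629897  -0.02768188  0.02063038]
the job is handed in; nothing more can be done
None
```

I tipped the rocker over, pushed the plunger fully in, then pressed the square pad to its stop, and handed the job in at about 20 s with the pad still held down at about 15 N; I did not re-check the mushroom head or the loose parts in a final picture.

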